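# Clear and load the marvering station

## Robot

A 7-joint arm with a two-finger parallel gripper is mounted at the origin on the work surface. World frame = base frame: x ahead of the robot, y to its left, z up, the work surface at z = 0. Lengths are in m, angles in rad, forces in N, time in s.
With the tool pointing down it reaches from about 0.4 to 0.85 m from the base axis. Payload 10.4 kg.
Tool frame: the origin (TCP) lies on the centre line of the jaws, within the pads' length; the fingertips stand r.tip_extent ahead of it and the grasp point (between the pads) lies 3 mm ahead of it (r.tip_extent is the distance from the TCP to the fingertips, in m); z points along the fingers, y is the direction in which the jaws open and shut (so a half turn about z gives the same grasp; the last joint's range is limited). The gripper opens to 87 mm and grips with 3 to 60 N. Pads are 19 mm wide; open, the fingers measure 117 mm over their backs; the gripper's body (75 mm by 190 mm) begins 51 mm behind the grasp point.
Start: joints at [1.245, 0.332, -0.065, 1.46, 0.022, 1.35, -0.088], TCP at [0.186, -0.597, 0.245] pointing down, gripper open.
Joint ranges: [-2.6, 2.6], [-0.5, 2.12], [-1.47, 1.34], [0.16, 2.42], [-1.27, 4.41], [0.06, 2.06], [-2.6, 2.6]. Speed limits (rad/s): [2.22, 2.22, 2.79, 2.79, 3.14, 3.14, 3.14].

## Interface

Orientations are given as a unit quaternion [x, y, z, w].
In Python, from bench import r gives the robot as it stands. The module is installed in compiled form; this text tells all that it offers.
- The arm moves only by the shell command python3 -m jog 'ROWS' [FORCE]. ROWS is JSON, a list of rows, each a list of 5 numbers: the shift along the tool's x, y, z in cm, then the turn about the tool's z in rad, then the closure, from 0 (fully open) to 1 (shut). A call has exactly 10 rows; each row shifts and turns the pose as measured when the row begins, along the tool's axes as they then stand; what a row does not reach is not made up. A row lasts 1/10 s, in which the tool goes at most 50 mm and 8.59 degrees, less where a joint would pass 70% of its speed; a pose out of reach is approached as far as the arm can. A call with a gripper value outside its range is refused whole. The fingers move at their own pace and stop on an object; FORCE is the grip in N (left out, the last holds). Time passes only in rows, so rows that do not move let the fingers close, or fill a call up. It gives the time, the measured TCP pose, the force and the opening at its end, in the units of the state.
- r.read_state(): the state, without advancing time (a new reading comes with each control period).
- r.camera(name): name is "scene" or "top" or "wrist"; returns a dict with "pixels" (480x640x3 uint8, red, green, blue), "fx", "fy", "cx", "cy" (pixels), "k1" (the pictures are not rectified: a ray, as slopes to the right and down, at radius r is drawn at 1 + k1 r^2 times it, then the intrinsics apply), "camera_from_world" (4x4, takes a point from world to camera coordinates). Camera axes: x right, y up, looking along -z (the intrinsics and any distortion apply to the point x, -y, -z); pixel columns grow to the right and rows downward; lengths in m; the calibration is good to about 2 mm. A picture is of the moment at which its call begins. There is no depth.
- r.close_job(): hands the job in, once; it reports no verdict.
The state is a dict: "time": time; "joint_positions": joint angles; "joint_vel": joint speeds; "joint_torque": joint torques, N m; "ee_pos": TCP position; "eef_rot": TCP orientation; "ft_force": force on the tool from outside, world axes, zero at the start; "torque": the same for the moment, N m; "width": finger opening in m.
Only numpy, scipy, OpenCV 4.12 (cv2) and the standard library are available. Lean on these libraries where they do the work, as an engineer would, in place of code of your own. Each camera call takes 0.05 s, during which the arm holds its last target. There are 200 camera calls.

## Task

Swing the station's yellow guard up and over so that it stays open on its own, then take the scraper block from its cork pad and wipe all the glass chips along the lane into the green bin: the glass is sharp, so never touch it with the fingers. Only when the lane is clear, plug every wooden forming block on the bench fully home into a socket of its own, and leave the scraper standing on its cork pad again, the guard still open and the other things on the bench where they are.

Things in the scene. Friction and masses are not known exactly. Their poses are not given: they have to be found in the camera images.
- station: Fixed steel station, origin under its middle, x away from the robot, y left (mm, its frame). Base x -100..100, y -140..110. Bright lane on it: x -95..5, y -140..110, top z 45; 12 high lips along its front and right end, socket strip behind it (x 5..80, top z 75), open left end dropping into the green bin. Two hinge ears 115 high at x 105, y -135 and 105.
- guard (a joint): Hinge of the yellow sheet guard (160 x 215 x 6 mm, 0.4 kg) over lane and sockets: 0 = closed, level, 100 mm up; grows to its stop at 2.2 rad as it swings up and over, away from the robot. No spring, hardly any friction: below about 1.57 it falls shut, beyond that it falls back to the stop and stays.
- guard_hinge (a point): Middle of the guard's hinge axis (along the station's y), at station x 105, y -15, z 100.
- guard_bar (a point): Middle of the guard's red round grip bar: 12 mm thick, 130 long, parallel to the hinge and 200 mm from it, 34 mm clear of the sheet's free edge, held by two arms 60 mm either side of this point. Can be pinched from above; it turns in the fingers. Closed: 100 mm above the bench, over the lane's front.
- bin_floor (a point): Middle of the inner floor of the green bin fixed at the lane's left end, 5 mm above the bench; axes as the station. Inside 140 (x) by 100 (y) mm; outer walls 55 to 60 mm above the floor; on the lane side the base (45 mm above the bench) is its wall.
- socket0 (a point): Centre of the mouth of rectangular socket hole 0 in the top of the socket strip (75 mm above the bench; holes 0 to 2 go from right to left, 84 mm apart); axes as the station. Hole 55 (x) by 45 (y) mm, 30 deep, with 2.5 mm chamfer.
- socket1 (a point): Centre of the mouth of rectangular socket hole 1 in the top of the socket strip (75 mm above the bench; holes 0 to 2 go from right to left, 84 mm apart); axes as the station. Hole 55 (x) by 45 (y) mm, 30 deep, with 2.5 mm chamfer.
- socket2 (a point): Centre of the mouth of rectangular socket hole 2 in the top of the socket strip (75 mm above the bench; holes 0 to 2 go from right to left, 84 mm apart); axes as the station. Hole 55 (x) by 45 (y) mm, 30 deep, with 2.5 mm chamfer.
- pad: Fixed cork pad on the bench, 85 (x) by 130 (y) by 3 mm thick, the scraper's place. Origin under its centre.
- scraper: Scraper block: light wooden block 90 (x) by 44 (y) mm, 40 high, heavy steel sole, with a red grip 56 (x) by 26 (y) mm on its middle from 40 to 92 mm height; 0.45 kg. Origin: centre of the underside. x is the length of its wiping face; it wipes along y. Starts standing on the cork pad.
- block_a: Wooden forming block, one of two or three alike: steel plug foot 52 (x) by 42 (y) mm, 24 high, under a body 60 (x) by 50 (y) mm from 24 to 62 mm height; dark round mark on top; 0.35 kg. Origin: centre of the foot's underside. Starts standing on the bench. Fits any socket, x along the hole's x (either way round); home when its shoulder is on the strip, origin 24 mm below the mouth.
- block_b: Wooden forming block, one of two or three alike: steel plug foot 52 (x) by 42 (y) mm, 24 high, under a body 60 (x) by 50 (y) mm from 24 to 62 mm height; dark round mark on top; 0.35 kg. Origin: centre of the foot's underside. Starts standing on the bench. Fits any socket, x along the hole's x (either way round); home when its shoulder is on the strip, origin 24 mm below the mouth.
- block_c: Wooden forming block, one of two or three alike: steel plug foot 52 (x) by 42 (y) mm, 24 high, under a body 60 (x) by 50 (y) mm from 24 to 62 mm height; dark round mark on top; 0.35 kg. Origin: centre of the foot's underside. Starts standing on the bench. Fits any socket, x along the hole's x (either way round); home when its shoulder is on the strip, origin 24 mm below the mouth.
- chip0: Orange glass chip, an angular lump about 36 x 32 mm, 16 high, 30 g, lying on the lane (may be absent). Origin at the centre of its underside.
- chip1: Green glass chip, an angular lump about 36 x 32 mm, 16 high, 30 g, lying on the lane (may be absent). Origin at the centre of its underside.
- chip2: Red glass chip, an angular lump about 36 x 32 mm, 16 high, 30 g, lying on the lane (may be absent). Origin at the centre of its underside.
- chip3: Blue glass chip, an angular lump about 36 x 32 mm, 16 high, 30 g, lying on the lane (may be absent). Origin at the centre of its underside.
- jar: Bystander: jar, 64 mm across, 100 high, loose. Origin under its centre, as for the others.
- tin: Bystander: red can, 72 mm across, 90 high, loose.
- mug: Bystander: white mug, 80 mm across, 90 high, loose.
- wrench: Bystander: wrench 180 mm long lying on the bench, loose.
- jacks: Bystander: steel glassblower's jacks, 240 mm long, 12 high, lying on the bench, loose.
- paperweight: Bystander: amber glass paperweight, 68 mm across, 62 high, among the blocks, loose.
- paddle: Bystander: wooden paddle 200 x 70 x 12 mm lying on the bench, loose.
There are look-alikes about, which are no part of the job. What is shaped like the block_b but turquoise is not meant. Leave any purple look-alike of the block_a alone.

How it is judged:
By the outcome, as a careful person would: the job done as asked, in the order asked, and still so for the second after the job is handed in, with the robot touching nothing.
Of chip0, chip1, chip2, chip3 only 2 to 4 are there at a start; the rules pass over those that are not, and their reading is None.
Of block_a, block_b, block_c only 2 to 3 are there at a start; the rules pass over those that are not, and their reading is None.
At some moment in a run one of block_a, block_b, block_c, scraper may be knocked a few centimetres aside while the robot is not near it.
Once in a run the grip may slacken for a moment while it holds something.
It also fails if it takes over 210 s, if anything falls off the work surface, if the arm or the gripper's body presses on something with over 40 N, if the wrist force passes 120 N, or if a joint passes its speed limit or range.

## Working session

There is one attempt and no reset: what is moved stays moved. The work goes in short steps, Python scripts to look and compute and a shell command to move; the robot and the scene stay as the last step left them, time stands still between calls to the robot, and variables do not carry over. Pictures are saved under pics/ and viewed, about 12 in all and at most 16, crops included, and the job is handed in when it is done.

```bash
mkdir -p pics; cat > h.py <<'E'
import numpy as np,cv2
from bench import r
from scipy.spatial.transform import Rotation as R
def shot(n,f):
    c=r.camera(n); cv2.imwrite('pics/'+f,c['pixels'][:,:,::-1]); np.save('pics/'+f[:-4]+'.npy',c,allow_pickle=True); return c
def load(f): return np.load('pics/'+f+'.npy',allow_pickle=True).item()
def ray(c,u,v):
    K=np.array([[c['fx'],0,c['cx']],[0,c['fy'],c['cy']],[0,0,1.]])
    p=cv2.undistortPoints(np.array([[[u,v]]],float),K,np.array([c['k1'],0,0,0.]))[0,0]
    M=np.array(c['camera_from_world']); d=M[:3,:3].T@np.array([p[0],-p[1],-1]); o=-M[:3,:3].T@M[:3,3]
    return o,d
def px2w(c,u,v,z):
    o,d=ray(c,u,v); return (o+d*(z-o[2])/d[2])
def w2px(c,P):
    M=np.array(c['camera_from_world']); q=M[:3,:3]@np.array(P)+M[:3,3]; x,y=q[0]/-q[2],-q[1]/-q[2]; s=1+c['k1']*(x*x+y*y)
    return np.array([c['fx']*x*s+c['cx'],c['fy']*y*s+c['cy']])
def tri(c1,p1,c2,p2):
    A=[];b=[]
    for c,p in((c1,p1),(c2,p2)):
        o,d=ray(c,*p); d/=np.linalg.norm(d); Q=np.eye(3)-np.outer(d,d); A.append(Q); b.append(Q@o)
    A=np.vstack(A);b=np.hstack(b); return np.linalg.lstsq(A,b,rcond=None)[0]
def st():
    s=r.read_state(); q=R.from_quat(s['eef_rot']); M=q.as_matrix()
    print('t',round(s['time'],2),'p',np.round(s['ee_pos'],4),'yaw_x',round(np.arctan2(M[1,0],M[0,0]),3),'z',np.round(M[:,2],3),'F',np.round(s['ft_force'],1),'w',round(s['width'],4),'j',np.round(s['joint_positions'],2)); return s,M
def go(x,y,z,yaw=None):
    "needed shift in tool axes, cm"
    s,M=st(); d=M.T@(np.array([x,y,z])-s['ee_pos'])*100
    t=None
    if yaw is not None:
        cur=np.arctan2(M[1,0],M[0,0]); t=-((yaw-cur+np.pi/2)%np.pi-np.pi/2)
    print('shift cm',np.round(d,2),'turn',None if t is None else round(t,3))
E
python3 - <<'E'
from h import *
print(r.tip_extent); s,M=st(); print(M)
for n in('top','scene','wrist'):
    c=shot(n,n+'0.png'); print(n,{k:np.round(v,3) for k,v in c.items() if k!='pixels'})
E
```

```text
0.022
t 0.0 p [ 0.1863 -0.5962  0.2438] yaw_x 0.303 z [-0.     0.001 -1.   ] F [ 0.5  0.4 -0.2] w 0.0867 j [ 1.25  0.33 -0.06  1.46  0.02  1.35 -0.09]
[[ 9.54490528e-01  2.98240819e-01 -4.95759230e-04]
 [ 2.98241221e-01 -9.54489616e-01  1.32197088e-03]
 [-7.89313580e-05 -1.40966452e-03 -9.99999003e-01]]
top {'fx': np.float64(502.387), 'fy': np.float64(502.387), 'cx': np.float64(325.967), 'cy': np.float64(240.687), 'k1': np.float64(0.043), 'camera_from_world': array([[ 1.600e-02, -1.000e+00,  5.000e-03,  3.000e-03],
       [ 9.790e-01,  1.700e-02,  2.030e-01, -5.510e-01],
       [-2.030e-01,  1.000e-03,  9.790e-01, -1.162e+00],
       [ 0.000e+00,  0.000e+00,  0.000e+00,  1.000e+00]])}
scene {'fx': np.float64(575.447), 'fy': np.float64(575.447), 'cx': np.float64(332.552), 'cy': np.float64(233.33), 'k1': np.float64(-0.165), 'camera_from_world': array([[ 0.185,  0.983,  0.004, -0.124],
       [-0.696,  0.129,  0.707,  0.309],
       [ 0.694, -0.133,  0.707, -2.128],
       [ 0.   ,  0.   ,  0.   ,  1.   ]])}
wrist {'fx': np.float64(357.017), 'fy': np.float64(357.017), 'cx': np.float64(319.042), 'cy': np.float64(239.044), 'k1': np.float64(-0.006), 'camera_from_world': array([[ 0.297, -0.955, -0.002, -0.625],
       [ 0.91 ,  0.284, -0.303,  0.037],
       [ 0.29 ,  0.089,  0.953, -0.392],
       [ 0.   ,  0.   ,  0.   ,  1.   ]])}
```

View pics/top0.png

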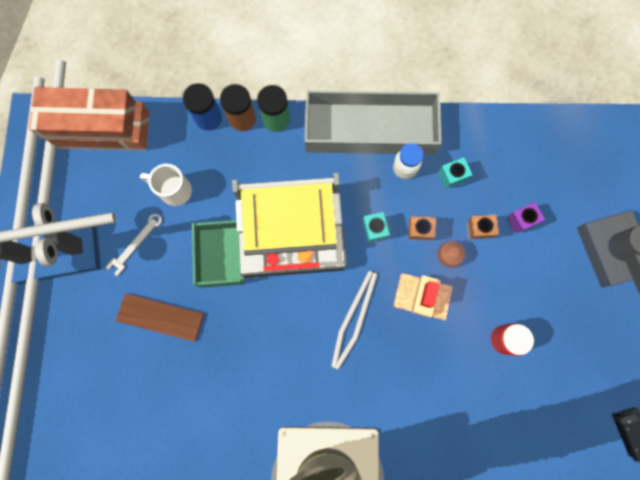

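View pics/scene0.png

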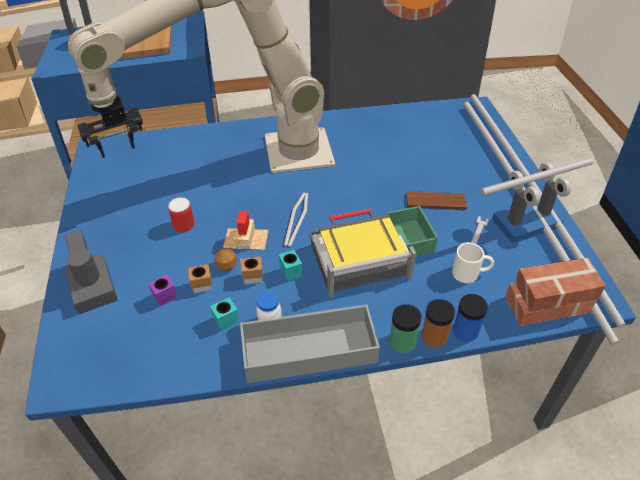

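Top view: the station is at about (290,230), bin (217,252), scraper on pad (425,296), two brown blocks (423,227) and (484,226), turquoise/purple decoys, paperweight (452,253). The orange and red chips are visible. I'll zoom in for precise points.

```bash
python3 - <<'E'
from h import *
a=load('top0')['pixels'][165:315,185:345,::-1]; b=load('scene0')['pixels'][195:300,300:450,::-1]
cv2.imwrite('pics/z1.png',np.vstack([cv2.resize(a,(480,450),interpolation=3)])) 
A=cv2.resize(a,None,fx=2.5,fy=2.5,interpolation=2);B=cv2.resize(b,None,fx=2.5,fy=2.5,interpolation=2)
C=np.zeros((max(A.shape[0],B.shape[0]),800,3),np.uint8);C[:A.shape[0],:A.shape[1]]=A;C[:B.shape[0],410:410+B.shape[1]]=B
cv2.imwrite('pics/z1.png',C)
E
```

```text
(no output)
```

View pics/z1.png

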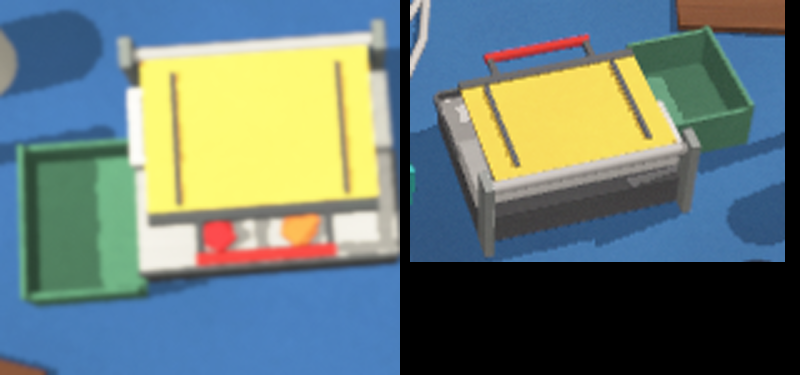

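```bash
python3 - <<'E'
from h import *
t=load('top0');s=load('scene0')
L=tri(t,(263.8,269),s,(372,211.4));Rr=tri(t,(319.4,265),s,(330.8,219));print('bar',L,Rr,(L+Rr)/2, 'yaw',np.arctan2(L[1]-Rr[1],L[0]-Rr[0])-np.pi/2)
print('bar on z=.1',px2w(t,263.8,269,.1),px2w(t,319.4,265,.1))
e=[px2w(t,234.6,181.8,.115),px2w(t,336,174.6,.115)];print('ears',e)
print('bin corners',[px2w(t,185+u/2.5,165+v/2.5,.06) for u,v in((20,148),(24,298),(146,292))])
def blobs(m,z,name,amin=60):
    n,l,S,c=cv2.connectedComponentsWithStats(m.astype(np.uint8))
    for i in range(1,n):
        if S[i,4]>amin:
            rr=cv2.minAreaRect(np.argwhere(l==i)[:,::-1].astype(np.float32)); print(name,np.round(c[i]),S[i,4],np.round(px2w(t,*c[i],z),3),rr)
h=cv2.cvtColor(t['pixels'],cv2.COLOR_RGB2HSV);H,S_,V=h[...,0],h[...,1],h[...,2]
blobs((H>4)&(H<16)&(S_>90)&(V>60),.062,'brown',80)
blobs(((H<4)|(H>174))&(S_>180)&(V>120),.092,'red',60)
blobs((V<45),.062,'dark',40)
blobs((H>78)&(H<92)&(S_>130)&(V>80),.062,'turq',80)
print('scraper grip top',px2w(t,430,294,.092))
E
```

```text
bar [0.47364933 0.15723671 0.09434815] [0.48489595 0.02794102 0.09541485] [0.47927264 0.09258887 0.0948815 ] yaw 0.08676530344190958
bar on z=.1 [0.47254235 0.15491885 0.1       ] [0.48401375 0.02686916 0.1       ]
ears [array([0.67660197, 0.23025416, 0.115     ]), array([ 0.69890383, -0.00853259,  0.115     ])]
bin corners [array([0.58524384, 0.33552829, 0.06      ]), array([0.43954686, 0.3215136 , 0.06      ]), array([0.44700545, 0.20682353, 0.06      ])]
brown [60. 97.] 1051 [0.907 0.688 0.062] ((60.018348693847656, 96.857666015625), (54.00653076171875, 19.82048225402832), 1.6365771293640137)
brown [100. 120.] 3477 [0.849 0.585 0.062] ((93.79489135742188, 113.62696838378906), (110.62091064453125, 55.6979866027832), 8.226722717285156)
brown [242. 119.] 394 [0.859 0.23  0.062] ((240.91098022460938, 118.87271881103516), (21.49677848815918, 26.799589157104492), 78.2317123413086)
brown [ 85. 143.] 519 [0.787 0.614 0.062] ((84.00593566894531, 142.7626495361328), (74.17681884765625, 7.722586631774902), 1.4320961236953735)
brown [421. 228.] 348 [ 0.585 -0.217  0.062] ((421.5, 227.0), (20.
[... 1364 characters left out ...]
] 103 [ 0.595 -0.372  0.062] ((485.0, 225.0), (10.0, 10.0), 90.0)
dark [  8. 248.] 41 [0.518 0.763 0.062] ((8.5, 248.0), (6.0, 11.0), 90.0)
dark [ 51. 251.] 49 [0.513 0.664 0.062] ((50.5, 251.0), (10.0, 5.0), 90.0)
dark [624. 434.] 286 [ 0.128 -0.651  0.062] ((624.9794921875, 436.4219665527344), (49.26688766479492, 11.401171684265137), 75.3236083984375)
turq [454. 173.] 447 [ 0.726 -0.302  0.062] ((454.9310302734375, 171.8275604248047), (21.91204833984375, 29.711254119873047), 68.19859313964844)
turq [375. 227.] 304 [ 0.587 -0.105  0.062] ((375.546142578125, 225.66921997070312), (24.733034133911133, 21.92644691467285), 74.74488067626953)
scraper grip top [ 0.42230676 -0.22864113  0.092     ]
```

```bash
python3 -m jog '[[0,0,0,-0.14,0.6],[0,0,0,-0.14,0.6],[0,0,0,-0.14,0.6],[0,0,0,-0.14,0.6],[0,0,0,-0.14,0.6],[0,0,0,-0.14,0.6],[0,0,0,-0.14,0.6],[0,0,0,-0.14,0.6],[0,0,0,-0.14,0.6],[0,0,0,-0.1,0.6]]' 30; python3 -c "
from h import *
go(.479,.0915,.19,1.66)"
```

```text
time: 1.15
ee_pos: [0.1857, -0.5947, 0.2402]
eef_rot: [0.654, 0.757, 0.002, -0.003]
ft_force: [0.1, -0.3, -0.5]
width: 0.0351
t 1.15 p [ 0.1857 -0.5947  0.2402] yaw_x 1.717 z [-0.003  0.007 -1.   ] F [ 0.1 -0.3 -0.5] w 0.0351 j [ 1.39  0.35 -0.26  1.46  0.09  1.36  1.28]
shift cm [63.58 39.01  5.44] turn 0.057
```

```bash
python3 -m jog '[[3.2,2,0,0.03,0.6],[3.2,2,0,0.03,0.6],[3.2,2,0,0,0.6],[3.2,2,0,0,0.6],[3.2,2,0,0,0.6],[3.2,2,0,0,0.6],[3.2,2,0,0,0.6],[3.2,2,0,0,0.6],[3.2,2,0,0,0.6],[3.2,2,0,0,0.6]]'; python3 -m jog '[[3.2,2,0,0,0.6],[3.2,2,0,0,0.6],[3.2,2,0,0,0.6],[3.2,2,0,0,0.6],[3.2,2,0,0,0.6],[3.2,2,0,0,0.6],[3.2,2,0,0,0.6],[3.2,2,0,0,0.6],[0,0,0,0,0.6],[0,0,0,0,0.6]]';  python3 -c "
from h import *
go(.479,.0915,.19,1.66)"
```

```text
time: 2.15
ee_pos: [0.3552, -0.2475, 0.2387]
eef_rot: [0.679, 0.734, 0.001, -0.006]
ft_force: [0.8, -0.7, 0.1]
width: 0.0348
time: 3.15
ee_pos: [0.4983, 0.0376, 0.2399]
eef_rot: [0.677, 0.736, 0.001, -0.005]
ft_force: [-0.2, -0.8, 0.5]
width: 0.0346
t 3.15 p [0.4983 0.0376 0.2399] yaw_x 1.655 z [-0.006  0.009 -1.   ] F [-0.2 -0.8  0.5] w 0.0346 j [ 0.7   0.15 -0.92  1.75  0.11  1.31 -0.16]
shift cm [ 5.49 -1.44  5.05] turn -0.005
```

```bash
python3 -m jog '[[2,-0.6,1,0,0.6],[2,-0.6,1,0,0.6],[1.5,-0.3,1,0,0.6],[0,0,1,0,0.6],[0,0,0,0,0.6],[0,0,0,0,0.6],[0,0,0,0,0.6],[0,0,0,0,0.6],[0,0,0,0,0.6],[0,0,0,0,0.6]]';  python3 -c "
from h import *
go(.479,.0915,.1,1.66); shot('wrist','w1.png')"
```

```text
time: 4.15
ee_pos: [0.4789, 0.0837, 0.1996]
eef_rot: [0.681, 0.732, 0.0, -0.004]
ft_force: [0.1, 1.0, -0.4]
width: 0.0348
t 4.15 p [0.4789 0.0837 0.1996] yaw_x 1.643 z [-0.005  0.005 -1.   ] F [ 0.1  1.  -0.4] w 0.0348 j [ 0.64  0.16 -0.96  1.84  0.13  1.22 -0.29]
shift cm [0.72 0.11 9.96] turn -0.017
```

View pics/w1.png

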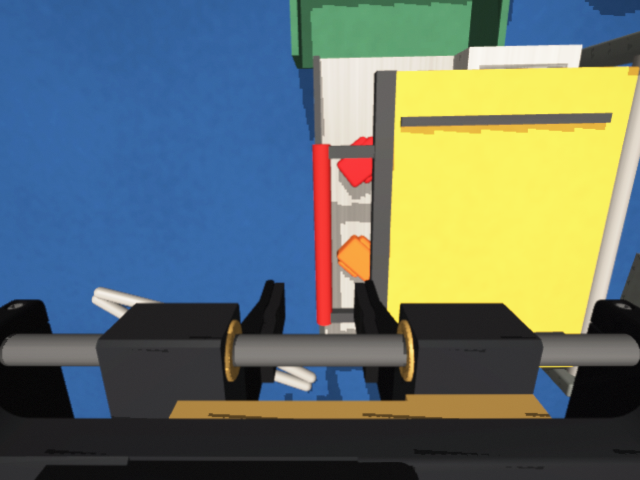

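Wrist view: red bar from (321,145) to (324,325), red chip (355,162), orange chip (355,258).

```bash
python3 -c "
from h import *
c=load('w1')
a=px2w(c,321,146,.1);b=px2w(c,323.5,324,.1);m=(a+b)/2;print(a,b,m,np.arctan2(a[1]-b[1],a[0]-b[0]))
print([px2w(c,u,v,.061) for u,v in((355,162),(355,258))])
go(m[0],m[1],.103,1.66)"
```

```text
[0.4738274  0.15412268 0.1       ] [0.48531565 0.02319933 0.1       ] [0.47957153 0.08866101 0.1       ] 1.658320040241232
[array([0.50089017, 0.14231501, 0.061     ]), array([0.50882355, 0.06416246, 0.061     ])]
t 4.2 p [0.479  0.0837 0.1996] yaw_x 1.643 z [-0.005  0.005 -1.   ] F [-0.9  0.3  0. ] w 0.0345 j [ 0.64  0.16 -0.96  1.84  0.13  1.22 -0.29]
shift cm [0.43 0.14 9.66] turn -0.017
```

```bash
python3 -m jog '[[0.4,0.1,2,-0.015,0.6],[0,0,2,0,0.6],[0,0,2,0,0.6],[0,0,2,0,0.6],[0,0,1.4,0,0.6],[0,0,0.4,0,0.6],[0,0,0,0,1],[0,0,0,0,1],[0,0,0,0,1],[0,0,0,0,1]]' 25;  python3 -c "
from h import *
st()"
```

```text
time: 5.2
ee_pos: [0.4809, 0.0887, 0.1011]
eef_rot: [0.676, 0.737, 0.001, -0.002]
ft_force: [-0.6, 0.5, 2.5]
width: 0.0113
t 5.2 p [0.4809 0.0887 0.1011] yaw_x 1.658 z [-0.002  0.005 -1.   ] F [-0.6  0.5  2.5] w 0.0113 j [ 0.56  0.3  -0.92  1.94  0.27  1.03 -0.4 ]
```

```bash
python3 -m jog '[[0,0.2,-3,0,1],[0,0.7,-2.9,0,1],[0,1.1,-2.8,0,1],[0,1.5,-2.6,0,1],[0,1.9,-2.3,0,1],[0,2.2,-2,0,1],[0,0,0,0,1],[0,0,0,0,1],[0,0,0,0,1],[0,0,0,0,1]]' 40;  python3 -c "
from h import *
s,M=st();p=s['ee_pos'];d=np.array([p[0]-.679,p[1]-.106]);a=d@[.996,.0875];z=p[2]-.103;print(a,z,np.hypot(a,z),np.arctan2(z,-a))"
```

```text
time: 6.2
ee_pos: [0.5676, 0.0961, 0.2628]
eef_rot: [0.676, 0.737, 0.014, 0.003]
ft_force: [0.9, -0.3, -5.8]
width: 0.0103
t 6.2 p [0.5676 0.0961 0.2628] yaw_x 1.658 z [ 0.024  0.016 -1.   ] F [ 0.9 -0.3 -5.8] w 0.0103 j [ 0.52  0.32 -0.93  1.55  0.26  1.37 -0.34]
-0.11181997803148351 0.15976438331397536 0.19500862971329322 0.960133756758497
```

```bash
python3 -m jog '[[0,2.6,-1.6,0,1],[0,2.8,-1.2,0,1],[0,2.9,-0.75,0,1],[0,3,-0.3,0,1],[0,3,0.15,0,1],[0,2.9,0.6,0,1],[0,2.8,1,0,1],[0,0,0,0,1],[0,0,0,0,1],[0,0,0,0,1]]' 40;  python3 -c "
from h import *
s,M=st();p=s['ee_pos'];d=np.array([p[0]-.679,p[1]-.106]);a=d@[.996,.0875];z=p[2]-.103;print(a,z,np.hypot(a,z),np.arctan2(z,-a))"
```

```text
time: 7.2
ee_pos: [0.7646, 0.1136, 0.2736]
eef_rot: [0.674, 0.739, 0.004, -0.003]
ft_force: [-1.1, -0.0, -2.2]
width: 0.0083
t 7.2 p [0.7646 0.1136 0.2736] yaw_x 1.662 z [ 0.001  0.009 -1.   ] F [-1.1 -0.  -2.2] w 0.0083 j [ 0.15  0.78 -0.79  0.87  0.52  1.64 -0.33]
0.0859397156344117 0.1706457529101068 0.19106440722850704 2.037331540605116
```

```bash
python3 -m jog '[[0,0,0,0,0.6],[0,0,0,0,0.6],[0,0,0,0,0.6],[0,0,-1,0,0.6],[0,0,-2,0,0.6],[0,0,-3,0,0.6],[0,-4,-1,0,0.6],[0,-4,0,0,0.6],[0,-4,0,0,0.6],[0,-4,0,0,0.6]]' 40; python3 -m jog '[[-3,-3,0,0,0],[-4,-3,0,0,0],[-4,-3,0,0,0],[-4,-2,0,0,0],[-4,-2,0,0,0],[-4,-2,0,0,0],[-4,-2,0,0,0],[-4,-1,0,0,0],[0,0,0,0,0],[0,0,0,0,0]]'; python3 - <<'E'
from h import *
st(); t=shot('top','top1.png');shot('scene','scene1.png')
E
```

```text
time: 8.2
ee_pos: [0.6039, 0.099, 0.3516]
eef_rot: [0.676, 0.737, 0.008, -0.002]
ft_force: [-0.4, 0.1, 3.0]
width: 0.0347
time: 9.2
ee_pos: [0.4401, -0.2334, 0.3577]
eef_rot: [0.674, 0.739, 0.006, 0.007]
ft_force: [-0.5, 1.1, 0.1]
width: 0.0871
t 9.2 p [ 0.4401 -0.2334  0.3577] yaw_x 1.663 z [ 0.018 -0.    -1.   ] F [-0.5  1.1  0.1] w 0.0871 j [ 1.11  0.04 -0.73  1.57  0.02  1.52  0.48]
```

View pics/top1.png

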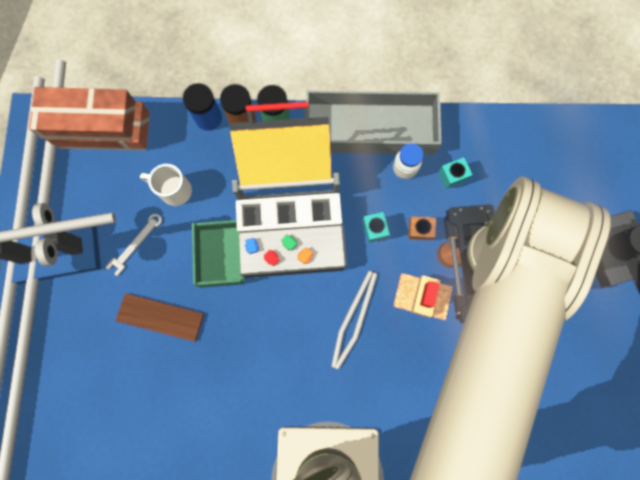

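Guard open; four chips: blue (251,246), red (272,257), green (289,242), orange (306,256); sockets at (252,214), (286,212), (320,209). Wrist look at the scraper now.

```bash
python3 - <<'E'
from h import *
t=load('top1')
o=np.array([.575,.1155])
for n,u,v in(('blue',251,246),('red',272,257),('green',289,242),('orange',306,256)): 
    print(n,px2w(t,u,v,.055))
for u,v in((252,214),(286,212),(320,209)): print('sock?',px2w(t,u,v,.075))
shot('wrist','w2.png'); st()
E
```

```text
blue [0.534777   0.19366708 0.055     ]
red [0.50864752 0.14192677 0.055     ]
green [0.54623037 0.10216005 0.055     ]
orange [0.51247673 0.06010343 0.055     ]
sock? [0.60948451 0.19189052 0.075     ]
sock? [0.61594519 0.11021635 0.075     ]
sock? [0.62489959 0.02828556 0.075     ]
t 9.35 p [ 0.4405 -0.2324  0.3572] yaw_x 1.665 z [ 0.018  0.    -1.   ] F [-0.5  0.   0.3] w 0.0867 j [ 1.11  0.04 -0.73  1.58  0.02  1.52  0.48]
```

View pics/w2.png

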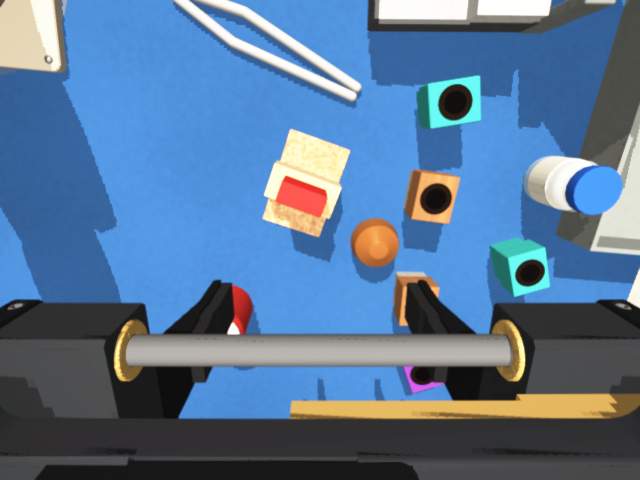

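Wrist view: scraper grip at (301,198) on its pad, blocks at (435,195) and (415,300), paperweight (375,243), so the scraper is clear to grasp.

```bash
cat >> h.py <<'E'
def grip(c,z=.092,box=None):
    h=cv2.cvtColor(c['pixels'],cv2.COLOR_RGB2HSV);m=((h[...,0]<5)|(h[...,0]>174))&(h[...,1]>200)&(h[...,2]>190)
    b=box or (0,0,640,480); k=np.zeros_like(m);k[b[1]:b[3],b[0]:b[2]]=1;m&=k
    n,l,S,_=cv2.connectedComponentsWithStats(m.astype(np.uint8)); i=1+np.argmax(S[1:,4]); print('blob',S[i])
    pts=np.argwhere(l==i)[:,::-1]; hull=cv2.convexHull(pts.astype(np.float32))[:,0]
    w=np.array([px2w(c,u,v,z)[:2] for u,v in hull],np.float32); (cx,cy),(a,b2),_=rr=cv2.minAreaRect(w*1000)
    bp=cv2.boxPoints(rr);e=[bp[1]-bp[0],bp[2]-bp[1]];e=max(e,key=np.linalg.norm);print('centre mm',cx,cy,'size',a,b2,'yaw long',np.arctan2(e[1],e[0])%np.pi); return cx/1000,cy/1000
E
python3 - <<'E'
from h import *
c=load('w2'); grip(c,.092,(260,150,350,230))
# pad corners
for u,v in((293,130),(350,150),(322,237),(263,218)): print('pad',px2w(c,u,v,.003))
E
```

```text
blob [284 177  42  19 190]
centre mm 426.7821350097656 -217.1188507080078 size 5.0569915771484375 49.60689163208008 yaw long 2.8791628
pad [ 0.4040901  -0.15920067  0.003     ]
pad [ 0.48243493 -0.17795426  0.003     ]
pad [ 0.45636287 -0.30371723  0.003     ]
pad [ 0.36996579 -0.2827539   0.003     ]
```

```bash
python3 -m jog '[[0,0,1,-0.13,0],[0,0,1,-0.13,0],[0,0,1.5,-0.13,0],[0,0,1.5,-0.13,0],[0,0,1.5,-0.13,0],[0,0,1.5,-0.13,0],[0,0,1.5,-0.13,0],[0,0,1.5,-0.13,0],[0,0,1.5,-0.13,0],[0,0,1.5,-0.12,0]]';  python3 - <<'E'
from h import *
shot('wrist','w3.png'); go(.427,-.225,.2,2.89)
E
```

```text
time: 10.35
ee_pos: [0.4502, -0.2182, 0.217]
eef_rot: [0.056, 0.998, -0.001, 0.012]
ft_force: [-0.5, -0.7, 0.3]
width: 0.0869
t 10.4 p [ 0.4493 -0.2176  0.2146] yaw_x 3.038 z [ 0.021 -0.002 -1.   ] F [-1.7  1.4 -2.4] w 0.0868 j [ 1.12  0.13 -0.81  1.81  0.09  1.22  1.76]
shift cm [ 2.17 -0.96  1.42] turn 0.148
```

View pics/w3.png

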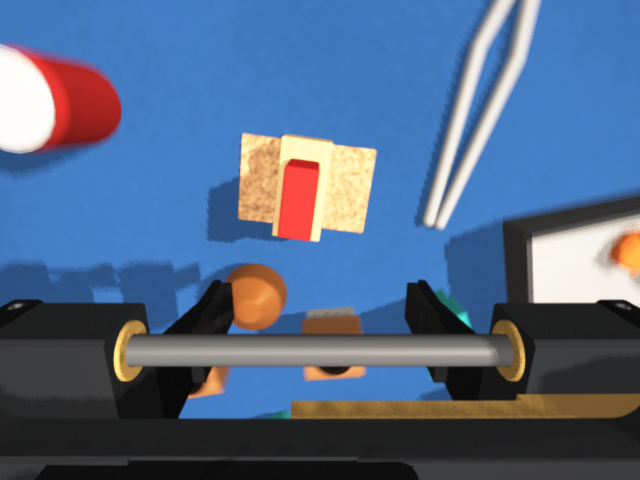

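```bash
python3 - <<'E'
from h import *
c=load('w3')
P=[px2w(c,u,v,.092) for u,v in((284,166),(319,168),(316,241),(278,238))]; print(np.round(P,4)); m=np.mean(P,0); print(m)
d=(P[0]+P[1]-P[2]-P[3]);yw=np.arctan2(d[1],d[0])%(2*np.pi);print(yw)
Q=[px2w(c,u,v,.003) for u,v in((241,133),(377,149),(363,234),(239,220))];print(np.round(Q,4),np.mean(Q,0))
Qd=Q[1]-Q[0];print('pad yaw',np.arctan2(Qd[1],Qd[0])-np.pi/2)
go(m[0],m[1],.085,yw)
E
```

```text
[[ 0.3942 -0.239   0.092 ]
 [ 0.3985 -0.2138  0.092 ]
 [ 0.4544 -0.2225  0.092 ]
 [ 0.4486 -0.2516  0.092 ]]
[ 0.42392753 -0.23170571  0.092     ]
2.950721219940899
[[ 0.3695 -0.285   0.003 ]
 [ 0.3987 -0.1578  0.003 ]
 [ 0.483  -0.1775  0.003 ]
 [ 0.4537 -0.3027  0.003 ]] [ 0.42621511 -0.2307661   0.003     ]
pad yaw -0.22594688347657632
t 10.4 p [ 0.4493 -0.2176  0.2146] yaw_x 3.038 z [ 0.021 -0.002 -1.   ] F [-1.7  1.4 -2.4] w 0.0868 j [ 1.12  0.13 -0.81  1.81  0.09  1.22  1.76]
shift cm [ 2.65 -1.66 12.91] turn 0.087
```

```bash
python3 -m jog '[[1.4,-0.9,1,0.05,0],[1.4,-0.8,2,0.04,0],[0,0,2,0,0],[0,0,2,0,0],[0,0,2,0,0],[0,0,2,0,0],[0,0,0,0,0],[0,0,0,0,0],[0,0,0,0,0],[0,0,0,0,0]]';  python3 - <<'E'
from h import *
go(.424,-.2317,.080,2.951)
E
```

```text
time: 11.4
ee_pos: [0.4268, -0.2243, 0.1073]
eef_rot: [0.101, 0.995, -0.001, 0.013]
ft_force: [-0.3, -0.5, 0.5]
width: 0.0868
t 11.4 p [ 0.4268 -0.2243  0.1073] yaw_x 2.939 z [ 0.026 -0.005 -1.   ] F [-0.3 -0.5  0.5] w 0.0868 j [ 1.11  0.21 -0.77  1.98  0.17  0.99  1.63]
shift cm [ 0.19 -0.78  2.72] turn -0.012
```

```bash
python3 -m jog '[[0.2,-0.8,1,0,0],[0,0,1.2,0,0],[0,0,0.5,0,0],[0,0,0,0,1],[0,0,0,0,1],[0,0,0,0,1],[0,0,0,0,1],[0,0,-2,0,1],[0,0,-3,0,1],[0,0,-3,0,1]]' 50;  python3 - <<'E'
from h import *
go(.424,-.2317,.16,2.951)
E
```

```text
time: 12.4
ee_pos: [0.4199, -0.2311, 0.1581]
eef_rot: [0.101, 0.995, 0.0, 0.011]
ft_force: [0.9, 0.5, -0.2]
width: 0.0394
t 12.4 p [ 0.4199 -0.2311  0.1581] yaw_x 2.938 z [ 0.023 -0.001 -1.   ] F [ 0.9  0.5 -0.2] w 0.0394 j [ 1.16  0.13 -0.78  1.93  0.1   1.1   1.7 ]
shift cm [-0.41  0.03 -0.19] turn -0.013
```

Fingers weren't closed yet when I lifted; go back down and close fully.

```bash
python3 -m jog '[[-0.4,0,0,0,0],[0,0,2,0,0],[0,0,2,0,0],[0,0,2,0,0],[0,0,1,0,0],[0,0,0.5,0,0],[0,0,0,0,0],[0,0,0,0,0],[0,0,0,0,0],[0,0,0,0,0]]';  python3 - <<'E'
from h import *
go(.424,-.2317,.08,2.951); c=shot('top','top2.png')
E
```

```text
time: 13.4
ee_pos: [0.4304, -0.2344, 0.0867]
eef_rot: [0.101, 0.995, -0.003, 0.016]
ft_force: [0.4, -0.1, 0.2]
width: 0.087
t 13.4 p [ 0.4304 -0.2344  0.0867] yaw_x 2.939 z [ 0.032 -0.01  -0.999] F [ 0.4 -0.1  0.2] w 0.087 j [ 1.1   0.26 -0.76  1.98  0.22  0.95  1.61]
shift cm [0.7  0.13 0.64] turn -0.012
```

```bash
python3 -m jog '[[0.7,0.1,0.6,0,1],[0,0,0,0,1],[0,0,0,0,1],[0,0,0,0,1],[0,0,0,0,1],[0,0,0,0,1],[0,0,0,0,1],[0,0,0,0,1],[0,0,0,0,1],[0,0,0,0,1]]' 55;  python3 - <<'E'
from h import *
go(.424,-.2317,.08,2.951)
E
```

```text
time: 14.45
ee_pos: [0.4235, -0.232, 0.0805]
eef_rot: [0.101, 0.995, -0.004, 0.017]
ft_force: [0.1, 0.2, 0.3]
width: 0.026
t 14.45 p [ 0.4235 -0.232   0.0805] yaw_x 2.939 z [ 0.033 -0.011 -0.999] F [0.1 0.2 0.3] w 0.026 j [ 1.11  0.25 -0.76  2.    0.21  0.93  1.61]
shift cm [-0.04  0.04  0.05] turn -0.012
```

```bash
python3 -m jog '[[0,0,-1,0,1],[0,0,-2,0,1],[0,0,-2.5,0,1],[0,0,-2.5,0,1],[0,0,-2.5,0,1],[0,0,-2,-0.1,1],[0,0,0,-0.1,1],[0,0,0,-0.09,1],[0,0,0,0,1],[0,0,0,0,1]]' 55;  python3 - <<'E'
from h import *
go(.5374,.0035,.20,3.229)
E
```

```text
time: 15.45
ee_pos: [0.4164, -0.2278, 0.2124]
eef_rot: [-0.049, 0.999, -0.004, 0.013]
ft_force: [0.4, 0.3, -4.1]
width: 0.0257
t 15.45 p [ 0.4164 -0.2278  0.2124] yaw_x -3.044 z [ 0.027 -0.007 -1.   ] F [ 0.4  0.3 -4.1] w 0.0257 j [ 1.2   0.05 -0.81  1.87  0.04  1.2   2.05]
shift cm [-14.27  21.86   1.41] turn 0.01
```

```bash
python3 -m jog '[[-1.5,2.3,0,0,1],[-1.5,2.3,0,0,1],[-1.5,2.3,0,0,1],[-1.5,2.3,0,0,1],[-1.5,2.3,0,0,1],[-1.5,2.3,0,0,1],[-1.5,2.3,0,0,1],[-1.5,2.3,0,0,1],[-1.5,2.3,0,0,1],[-1,1.5,0,0,1]]' 55;  python3 - <<'E'
from h import *
go(.5374,.0035,.15,3.229);shot('wrist','w4.png'); shot('top','top3.png')
E
```

```text
time: 16.45
ee_pos: [0.5428, 0.0111, 0.212]
eef_rot: [-0.031, 0.999, -0.003, 0.01]
ft_force: [1.0, -0.5, -3.8]
width: 0.0258
t 16.45 p [0.5428 0.0111 0.212 ] yaw_x -3.079 z [ 0.02  -0.006 -1.   ] F [ 1.  -0.5 -3.8] w 0.0258 j [ 0.73  0.3  -0.98  1.7   0.27  1.26  1.33]
shift cm [ 0.71 -0.68  6.19] turn -0.025
```

View pics/w4.png

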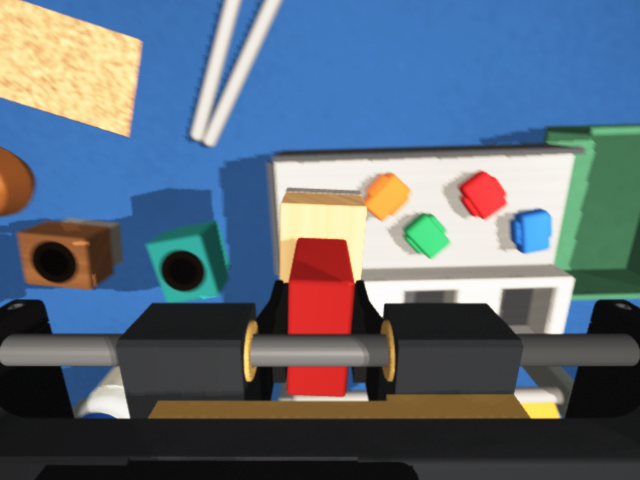

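Wrist view: lane from (272,155) to (580,152), scraper held above its right end, chips at (386,197), (427,237), (482,195), (532,231).

```bash
python3 - <<'E'
from h import *
c=load('w4')
A=px2w(c,273,155,.057);B=px2w(c,579,150,.057);C=px2w(c,573,271,.075);print('FR',A,'FL',B,'strip L front',C)
print('yaw',np.arctan2(B[1]-A[1],B[0]-A[0])-np.pi/2)
ex=np.array([.9962,.0874]);ey=np.array([-.0874,.9962])
for n,p,s in(('FR',A,(-.1,-.14)),('FL',B,(-.1,.11)),('C',C,(.005,.11))): print(n,p[:2]-ex*s[0]-ey*s[1])
for n,u,v in(('o',386,197),('g',427,237),('r',482,195),('b',532,231)):
    p=px2w(c,u,v,.055)[:2]-[.573,.112]; print(n,p@ex,p@ey)
E
```

```text
FR [ 0.48634142 -0.0317221   0.057     ] FL [0.46698356 0.21259718 0.057     ] strip L front [0.56387708 0.22391112 0.075     ]
yaw 0.07906667614775476
FR [0.57372542 0.1164859 ]
FL [0.57621756 0.11175518]
C [0.56851008 0.11389212]
o -0.061828397164817694 -0.04316895958315365
g -0.02552681790656991 -0.006267098235999137
r -0.06160702442686852 0.03715793001321862
b -0.02887580036958064 0.08422222068556902
```

```bash
python3 -m jog '[[0.5,-0.4,0,-0.02,1],[0.3,-0.2,1.5,0,1],[0,0,2,0,1],[0,0,2,0,1],[0,0,1.5,0,1],[0,0,0,0,1],[0,0,0,0,1],[0,0,0,0,1],[0,0,0,0,1],[0,0,0,0,1]]' 55;  python3 - <<'E'
from h import *
go(.5374,.005,.1235,3.227)
E
```

```text
time: 17.55
ee_pos: [0.533, -0.0029, 0.1368]
eef_rot: [-0.037, 0.999, -0.005, 0.009]
ft_force: [0.4, -0.3, -3.6]
width: 0.0259
t 17.55 p [ 0.533  -0.0029  0.1368] yaw_x -3.068 z [ 0.018 -0.009 -1.   ] F [ 0.4 -0.3 -3.6] w 0.0259 j [ 0.73  0.35 -0.95  1.81  0.33  1.12  1.31]
shift cm [-0.47  0.77  1.33] turn -0.012
```

```bash
python3 -m jog '[[-0.4,0.7,0,-0.01,1],[0,0,0,0,1],[0,0,0.8,0,1],[0,0,0.3,0,1],[0,0,0.2,0,1],[0,0,0,0,1],[0,0,0,0,1],[0,0,0,0,1],[0,0,0,0,1],[0,0,0,0,1]]' 55;  python3 - <<'E'
from h import *
go(.5374,.005,.1225,3.227)
E
```

```text
time: 18.55
ee_pos: [0.5377, 0.0054, 0.1234]
eef_rot: [-0.042, 0.999, -0.005, 0.01]
ft_force: [0.5, 1.1, -4.0]
width: 0.0263
t 18.55 p [0.5377 0.0054 0.1234] yaw_x -3.056 z [ 0.019 -0.009 -1.   ] F [ 0.5  1.1 -4. ] w 0.0263 j [ 0.7   0.38 -0.94  1.81  0.36  1.1   1.29]
shift cm [ 0.03 -0.03  0.09] turn -0.0
```

```bash
python3 -m jog '[[0,0,0.1,0,1],[0,0,0.1,0,1],[0,0,0,0,1],[0,0.6,0,0,1],[0,1,0,0,1],[0,1,0,0,1],[0,1,0,0,1],[0,1,0,0,1],[0,0,0,0,1],[0,0,0,0,1]]' 55;  python3 - <<'E'
from h import *
s,M=go(.5374-.0874*.05,.005+.05,.1225,3.227) or st()
p=np.array(s['ee_pos'][:2])-[.573,.113];print(p@[.9962,.0874],p@[-.0874,.9962])
E
```

```text
time: 19.55
ee_pos: [0.5341, 0.0562, 0.123]
eef_rot: [-0.043, 0.999, -0.006, 0.011]
ft_force: [0.5, -2.5, -2.1]
width: 0.0258
t 19.55 p [0.5341 0.0562 0.123 ] yaw_x -3.055 z [ 0.022 -0.011 -1.   ] F [ 0.5 -2.5 -2.1] w 0.0258 j [ 0.61  0.38 -0.95  1.82  0.37  1.1   1.19]
shift cm [ 0.12 -0.11  0.05] turn 0.001
t 19.55 p [0.5341 0.0562 0.123 ] yaw_x -3.055 z [ 0.022 -0.011 -1.   ] F [ 0.5 -2.5 -2.1] w 0.0258 j [ 0.61  0.38 -0.95  1.82  0.37  1.1   1.19]
-0.04367228227485699 -0.053158531955963685
```

```bash
python3 -m jog '[[0.1,1.1,0.05,0,1],[0,1.1,0,0,1],[0,1.1,0.05,0,1],[0,1.1,0,0,1],[0,1.1,0.05,0,1],[0,1.1,0,0,1],[0,1.1,0.05,0,1],[0,1.1,0,0,1],[0,0.5,0,0,1],[0,0,0,0,1]]' 55;  python3 - <<'E'
from h import *
s,M=st()
p=np.array(s['ee_pos'][:2])-[.573,.113];print(p@[.9962,.0874],p@[-.0874,.9962]);shot('wrist','w5.png')
E
```

```text
time: 20.55
ee_pos: [0.5292, 0.1477, 0.1228]
eef_rot: [-0.039, 0.999, -0.011, 0.013]
ft_force: [-0.4, -3.1, 3.3]
width: 0.0262
t 20.55 p [0.5292 0.1477 0.1228] yaw_x -3.064 z [ 0.028 -0.022 -0.999] F [-0.4 -3.1  3.3] w 0.0262 j [ 0.43  0.42 -0.96  1.79  0.41  1.12  0.98]
-0.04063374912300849 0.0383534184516532
```

View pics/w5.png

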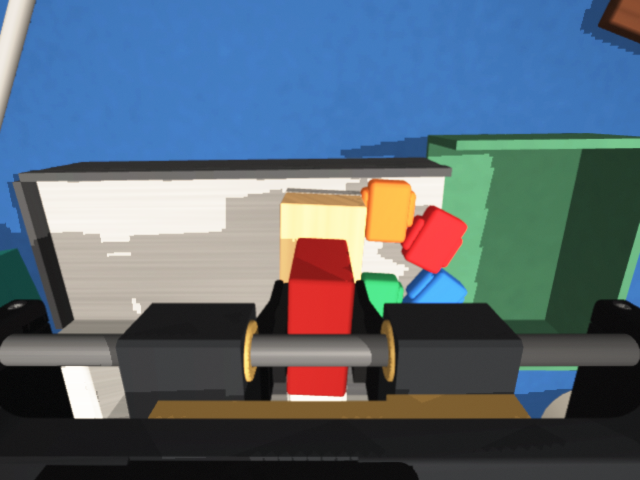

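Wrist view: all four chips gathered ahead of the scraper at (388,210), (435,240), (380,293), (437,290), near the bin edge. Push on.

```bash
python3 -m jog '[[0.15,1.1,0,-0.01,1],[0.1,1.1,0,0,1],[0.1,1.1,0,0,1],[0,1.1,0,0,1],[0,1.1,0,0,1],[0,1.1,0,0,1],[0,1.1,0,0,1],[0,1,0,0,1],[0,0.4,0,0,1],[0,0,0,0,1]]' 55;  python3 - <<'E'
from h import *
s,M=st()
p=np.array(s['ee_pos'][:2])-[.573,.113];print(p@[.9962,.0874],p@[-.0874,.9962]);shot('wrist','w6.png')
E
```

```text
time: 21.6
ee_pos: [0.522, 0.2314, 0.122]
eef_rot: [-0.038, 0.999, -0.018, 0.015]
ft_force: [0.4, -2.4, 4.2]
width: 0.0258
t 21.6 p [0.522  0.2314 0.122 ] yaw_x -3.064 z [ 0.03  -0.034 -0.999] F [ 0.4 -2.4  4.2] w 0.0258 j [ 0.24  0.48 -0.95  1.72  0.47  1.16  0.8 ]
-0.040407339488139266 0.12242453076488968
```

View pics/w6.png

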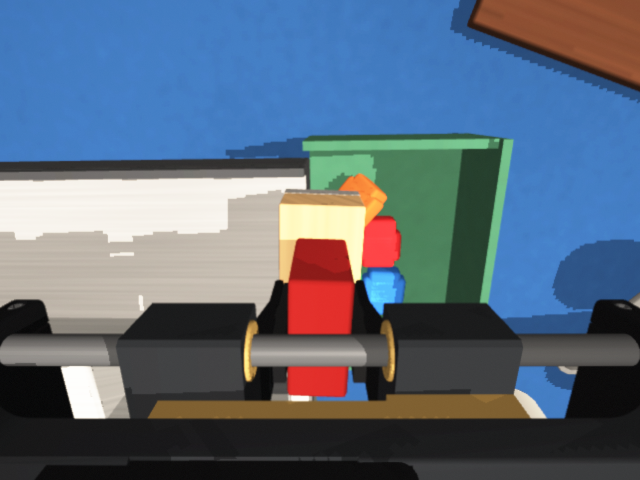

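Wrist view: orange, red and blue chips in the bin beside the face, green hidden. Lift and check from above.

```bash
python3 -m jog '[[0,0,-1.5,0,1],[0,0,-2,0,1],[0,0,-2.5,0,1],[0,0,-2.5,0,1],[0,-3,-2,0,1],[0,-4,0,0,1],[0,-4,0,0,1],[0,-4,0,0,1],[0,-4,0,0,1],[0,-2,0,0,1]]' 55;  python3 - <<'E'
from h import *
st();a=shot('wrist','w7.png')['pixels'];b=shot('top','top4.png')['pixels']
b=cv2.resize(b[170:310,180:350],None,fx=2,fy=2)
C=np.zeros((480,800,3),np.uint8);C[:,:]=0;a=cv2.resize(a[0:320],(450,225));C[:225,:450]=a;C[:280,455:795]=b;cv2.imwrite('pics/z2.png',C[:300,:,::-1])
E
```

```text
time: 22.65
ee_pos: [0.5296, 0.0259, 0.2393]
eef_rot: [-0.045, 0.999, -0.013, 0.01]
ft_force: [0.6, 0.2, -3.7]
width: 0.0261
t 22.65 p [0.5296 0.0259 0.2393] yaw_x -3.051 z [ 0.02  -0.025 -0.999] F [ 0.6  0.2 -3.7] w 0.0261 j [ 0.71  0.23 -0.98  1.69  0.23  1.31  1.35]
```

View pics/z2.png

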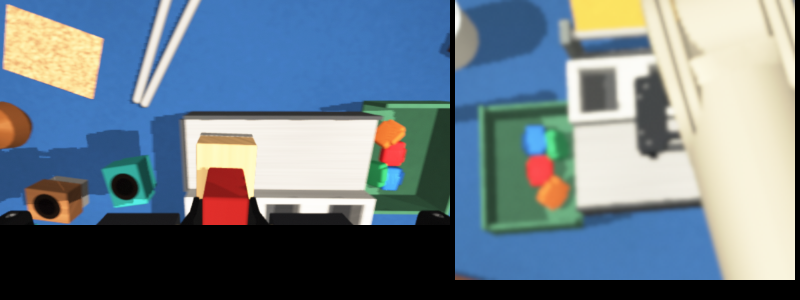

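All four chips are in the bin and the lane is clear (left panel: chips at about (388,155); right panel confirms). Return the scraper.

```bash
python3 -m jog '[[1.5,-2.9,0,0,1],[1.5,-2.9,0,0,1],[1.5,-2.9,0,0,1],[1.5,-2.9,0,0,1],[1.5,-2.9,0,0,1],[1.5,-2.9,0,0,1],[1.5,-2.9,0,0,1],[1.5,-2.9,0,0,1],[0.5,-1.5,0,0,1],[0,0,0,0,1]]' 55; python3 -m jog '[[0,0,2,0.11,1],[0,0,2,0.1,1],[0,0,2,0.1,1],[0,0,2,0,1],[0,0,2,0,1],[0,0,0,0,1],[0,0,0,0,1],[0,0,0,0,1],[0,0,0,0,1],[0,0,0,0,1]]' 55;  python3 - <<'E'
from h import *
go(.426,-.231,.0805,2.915)
E
```

```text
time: 23.75
ee_pos: [0.4238, -0.2279, 0.2433]
eef_rot: [-0.052, 0.999, -0.007, 0.01]
ft_force: [0.1, 0.2, -3.6]
width: 0.0257
time: 24.75
ee_pos: [0.4335, -0.2159, 0.145]
eef_rot: [0.101, 0.995, -0.003, 0.014]
ft_force: [-0.4, -0.0, -3.6]
width: 0.0253
t 24.75 p [ 0.4335 -0.2159  0.145 ] yaw_x 2.939 z [ 0.027 -0.008 -1.   ] F [-0.4 -0.  -3.6] w 0.0253 j [ 1.1   0.16 -0.78  1.94  0.12  1.07  1.64]
shift cm [ 0.61 -1.62  6.44] turn 0.024
```

```bash
python3 -m jog '[[0.6,-1.6,0,0.024,1],[0,0,1.5,0,1],[0,0,2,0,1],[0,0,1.2,0,1],[0,0,0,0,1],[0,0,0,0,1],[0,0,0,0,1],[0,0,0,0,1],[0,0,0,0,1],[0,0,0,0,1]]' 55;  python3 - <<'E'
from h import *
go(.426,-.231,.0805,2.915)
E
```

```text
time: 25.75
ee_pos: [0.4266, -0.236, 0.1017]
eef_rot: [0.116, 0.993, -0.005, 0.017]
ft_force: [-0.3, -0.8, -4.0]
width: 0.0257
t 25.75 p [ 0.4266 -0.236   0.1017] yaw_x 2.909 z [ 0.033 -0.014 -0.999] F [-0.3 -0.8 -4. ] w 0.0257 j [ 1.1   0.22 -0.74  1.98  0.18  0.97  1.61]
shift cm [0.25 0.49 2.11] turn -0.006
```

```bash
python3 -m jog '[[0.2,0.5,0,0,1],[0,0,0.8,0,1],[0,0,0.7,0,1],[0,0,0.4,0,1],[0,0,0.2,0,1],[0,0,0.2,0,1],[0,0,0,0,1],[0,0,0,0,1],[0,0,0,0,1],[0,0,0,0,1]]' 55;  python3 - <<'E'
from h import *
go(.426,-.231,.0805,2.915)
E
```

```text
time: 26.75
ee_pos: [0.4277, -0.2309, 0.0805]
eef_rot: [0.116, 0.993, -0.006, 0.017]
ft_force: [-0.2, -0.5, -1.0]
width: 0.0258
t 26.75 p [ 0.4277 -0.2309  0.0805] yaw_x 2.909 z [ 0.032 -0.017 -0.999] F [-0.2 -0.5 -1. ] w 0.0258 j [ 1.08  0.25 -0.74  2.    0.22  0.93  1.57]
shift cm [ 0.16 -0.05 -0.01] turn -0.006
```

```bash
python3 -m jog '[[0,0,0,0,0],[0,0,0,0,0],[0,0,0,0,0],[0,0,0,0,0],[0,0,0,0,0],[0,0,0,0,0],[0,0,0,0,0],[0,0,0,0,0],[0,0,-1,0,0],[0,0,-2,0,0]]'; python3 -m jog '[[0,0,-3,0,0],[0,0,-4,0,0],[0,0,-4,0,0],[-3,0,-4,0,0],[-4,0,-2,0,0],[-4,0,0,0,0],[-4,0,0,0,0],[-4,0,0,0,0],[-2,0,0,0,0],[0,0,0,0,0]]';  python3 - <<'E'
from h import *
st();shot('wrist','w8.png')
E
```

```text
time: 27.75
ee_pos: [0.4262, -0.2299, 0.1102]
eef_rot: [0.116, 0.993, -0.005, 0.016]
ft_force: [-0.2, -0.7, 0.0]
width: 0.0863
time: 28.75
ee_pos: [0.6301, -0.2775, 0.3042]
eef_rot: [0.118, 0.993, -0.008, 0.02]
ft_force: [-0.1, 0.9, -1.1]
width: 0.0869
t 28.75 p [ 0.6301 -0.2775  0.3042] yaw_x 2.905 z [ 0.037 -0.02  -0.999] F [-0.1  0.9 -1.1] w 0.0869 j [ 0.83  0.52 -0.75  1.18  0.36  1.52  1.47]
```

View pics/w8.png

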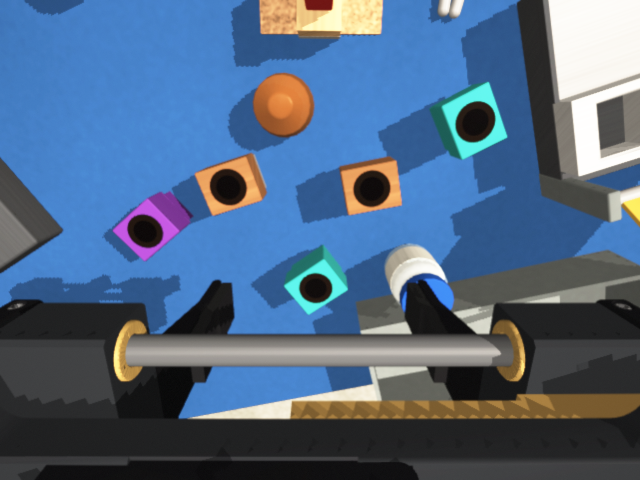

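Wrist view: brown blocks at (372,187) and (229,186), the 60 mm sides running roughly left–right; scraper stands on pad. Compute the grasp.

```bash
cat >> h.py <<'E'
def blocks(c,z=.062,zc=None):
    h=cv2.cvtColor(c['pixels'],cv2.COLOR_RGB2HSV);m=((h[...,0]>4)&(h[...,0]<20)&(h[...,1]>90)&(h[...,2]>110)).astype(np.uint8)
    cs,hi=cv2.findContours(m,cv2.RETR_CCOMP,cv2.CHAIN_APPROX_NONE)
    for i,k in enumerate(cs):
        if hi[0][i][3]<0 and cv2.contourArea(k)>800 and hi[0][i][2]>=0:
            holes=[cs[j] for j in range(len(cs)) if hi[0][j][3]==i]; hb=max(holes,key=cv2.contourArea)
            if cv2.contourArea(hb)<200: continue
            (u,v),_,_=cv2.fitEllipse(hb); p=px2w(c,u,v,z)
            w=np.array([px2w(c,a,b,z)[:2]*1000 for a,b in k[:,0]],np.float32); rr=cv2.minAreaRect(w);bp=cv2.boxPoints(rr);e=max([bp[1]-bp[0],bp[2]-bp[1]],key=np.linalg.norm)
            print('block px',round(u),round(v),'mark',np.round(p,4),'rect c',np.round(rr[0],1),'size',np.round(rr[1],1),'yaw long',np.arctan2(e[1],e[0])%np.pi)
E
python3 - <<'E'
from h import *
c=load('w8');blocks(c)
P=[px2w(c,u,v,.062)[:2] for u,v in((341,170),(397,158),(402,203),(346,215))];print(np.round(P,4),np.mean(P,0));d=P[1]+P[2]-P[0]-P[3];print(np.arctan2(d[1],d[0])%np.pi,np.linalg.norm(P[1]-P[0]),np.linalg.norm(P[2]-P[1]))
E
```

```text
block px 371 188 mark [ 0.6322 -0.2241  0.062 ] rect c [ 629.6 -224.3] size [59.5 53.5] yaw long 1.5291917
block px 228 187 mark [ 0.5944 -0.3738  0.062 ] rect c [ 593.7 -369.5] size [49.9 66.9] yaw long 1.6417533
[[ 0.6057 -0.2516]
 [ 0.6072 -0.1922]
 [ 0.656  -0.1948]
 [ 0.6551 -0.2569]] [ 0.63098217 -0.22389204]
1.5510115267244073 0.05940168739832669 0.04892127366014136
```

```bash
python3 - <<'E'
from h import *
c=load('w8')
print('jar front base~',px2w(c,410,243,.0),px2w(c,388,262,.1),px2w(c,410,243,.09),'turq corner',px2w(c,322,246,.062),px2w(c,345,270,.062))
t=load('top1');print('jar top',px2w(t,412,153,.1),'turq top',px2w(t,457,170,.062))
go(.631,-.2235,.2,1.545)
E
```

```text
jar front base~ [ 0.73040957 -0.18318794  0.        ] [ 0.70356272 -0.22509834  0.1       ] [ 0.69219754 -0.19807625  0.09      ] turq corner [ 0.6845429  -0.29112629  0.062     ] [ 0.71988351 -0.27203614  0.062     ]
jar top [ 0.76199938 -0.19205089  0.1       ] turq top [ 0.73420679 -0.30947579  0.062     ]
t 28.8 p [ 0.6292 -0.2773  0.3043] yaw_x 2.905 z [ 0.037 -0.02  -0.999] F [-0.9  0.5  0.1] w 0.0867 j [ 0.83  0.52 -0.75  1.18  0.36  1.52  1.47]
shift cm [ 1.51  5.38 10.32] turn 1.36
```

```bash
python3 -m jog '[[0,0,0,0.14,0.15],[0,0,0,0.14,0.15],[0,0,0,0.14,0.15],[0,0,0,0.14,0.15],[0,0,0,0.14,0.15],[0,0,0,0.14,0.15],[0,0,0,0.14,0.15],[0,0,0,0.14,0.15],[0,0,0,0.14,0.15],[0,0,0,0.1,0.15]]';  python3 - <<'E'
from h import *
go(.631,-.2235,.15,1.545)
E
```

```text
time: 29.8
ee_pos: [0.6195, -0.2768, 0.3135]
eef_rot: [0.735, 0.678, 0.007, 0.021]
ft_force: [-0.3, 0.9, -1.2]
width: 0.0742
t 29.8 p [ 0.6195 -0.2768  0.3135] yaw_x 1.489 z [ 0.04  -0.021 -0.999] F [-0.3  0.9 -1.2] w 0.0742 j [ 0.71  0.45 -0.53  1.21  0.23  1.5   0.13]
shift cm [ 5.7   0.03 16.27] turn -0.056
```

```bash
python3 -m jog '[[1.5,0,2,-0.05,0.15],[1.5,0,2.5,0,0.15],[1.5,0,2.5,0,0.15],[1,0,2.5,0,0.15],[0,0,2.5,0,0.15],[0,0,2.5,0,0.15],[0,0,0,0,0.15],[0,0,0,0,0.15],[0,0,0,0,0.15],[0,0,0,0,0.15]]';  python3 - <<'E'
from h import *
go(.631,-.2235,.058,1.545)
E
```

```text
time: 30.8
ee_pos: [0.622, -0.2254, 0.1762]
eef_rot: [0.721, 0.693, 0.009, 0.027]
ft_force: [-0.0, 0.1, 0.1]
width: 0.074
t 30.8 p [ 0.622  -0.2254  0.1762] yaw_x 1.531 z [ 0.05  -0.027 -0.998] F [-0.   0.1  0.1] w 0.074 j [ 0.67  0.47 -0.54  1.47  0.27  1.21  0.06]
shift cm [ 0.52  0.29 11.84] turn -0.014
```

```bash
python3 -m jog '[[0,0,-5,0,0.15],[0,0,-5,0,0.15],[0,0,-5,0,0.15],[0,0,0,0,0.15],[0,0,0,0,0.15],[0,0,0,0,0.15],[0,0,0,0,0.15],[0,0,0,0,0.15],[0,0,0,0,0.15],[0,0,0,0,0.15]]';  python3 -c "
from h import *
st()"
python3 -m jog '[[0,0,1.5,0,0.15],[0,0,1.5,0,0.15],[0,0,1.5,0,0.15],[0,0,1.5,0,0.15],[0,0,1.5,0,0.15],[0,0,1.5,0,0.15],[0,0,1.5,0,0.15],[0,0,1.5,0,0.15],[0,0,1.5,0,0.15],[0,0,1.5,0,0.15]]';python3 -c "
from h import *
go(.631,-.2235,.058,1.545)"
```

```text
time: 31.8
ee_pos: [0.6136, -0.2213, 0.3309]
eef_rot: [0.721, 0.693, 0.01, 0.028]
ft_force: [-0.2, 1.2, -0.0]
width: 0.074
t 31.8 p [ 0.6136 -0.2213  0.3309] yaw_x 1.53 z [ 0.053 -0.027 -0.998] F [-0.2  1.2 -0. ] w 0.074 j [ 0.68  0.37 -0.56  1.27  0.22  1.49  0.1 ]
time: 32.8
ee_pos: [0.6194, -0.225, 0.1637]
eef_rot: [0.721, 0.693, 0.008, 0.025]
ft_force: [0.4, -0.6, -0.5]
width: 0.0739
t 32.8 p [ 0.6194 -0.225   0.1637] yaw_x 1.531 z [ 0.047 -0.025 -0.999] F [ 0.4 -0.6 -0.5] w 0.0739 j [ 0.68  0.48 -0.54  1.49  0.27  1.19  0.06]
shift cm [ 0.44  0.64 10.61] turn -0.014
```

```bash
python3 -m jog '[[0.4,1,3,-0.01,0.15],[0,0,3,0,0.15],[0,0,2.5,0,0.15],[0,0,0,0,0.15],[0,0,0,0,0.15],[0,0,0,0,0.15],[0,0,0,0,0.15],[0,0,0,0,0.15],[0,0,0,0,0.15],[0,0,0,0,0.15]]';  python3 - <<'E'
from h import *
go(.631,-.2235,.058,1.545);shot('wrist','w9.png')
c=load('w9');blocks(c)
E
```

```text
time: 33.8
ee_pos: [0.6355, -0.224, 0.0769]
eef_rot: [0.717, 0.696, 0.009, 0.028]
ft_force: [-0.3, -0.1, 0.6]
width: 0.0741
t 33.8 p [ 0.6355 -0.224   0.0769] yaw_x 1.541 z [ 0.052 -0.026 -0.998] F [-0.3 -0.1  0.6] w 0.0741 j [ 0.64  0.59 -0.51  1.53  0.33  1.05  0.02]
shift cm [ 0.09 -0.55  1.86] turn -0.004
block px 324 408 mark [ 0.6361 -0.2885  0.062 ] rect c [ 708.4 -292.8] size [ 18.2 214.6] yaw long 3.0587432
```

```bash
python3 -m jog '[[0,-0.3,0.9,0,0.15],[0,-0.2,0.9,0,0.15],[0,0,0,0,1],[0,0,0,0,1],[0,0,0,0,1],[0,0,0,0,1],[0,0,0,0,1],[0,0,0,0,1],[0,0,0,0,1],[0,0,0,0,1]]' 30; python3 -c "
from h import *
st()"
```

```text
time: 34.85
ee_pos: [0.6311, -0.2244, 0.0568]
eef_rot: [0.717, 0.696, 0.01, 0.028]
ft_force: [1.1, -0.1, -2.1]
width: 0.0499
t 34.85 p [ 0.6311 -0.2244  0.0568] yaw_x 1.541 z [ 0.052 -0.026 -0.998] F [ 1.1 -0.1 -2.1] w 0.0499 j [ 0.64  0.6  -0.51  1.56  0.35  1.02  0.01]
```

```bash
python3 -m jog '[[0,0,-2,0,1],[0,0,-4,0,1],[0,0,-4,0,1],[0,0,-4,0,1],[0,0,-4,-0.14,1],[0,0,0,-0.14,1],[0,0,0,-0.14,1],[0,0,0,-0.14,1],[0,0,0,-0.14,1],[0,0,0,-0.14,1]]' 30; python3 -m jog '[[0,0,0,-0.14,1],[0,0,0,-0.14,1],[0,0,0,-0.14,1],[0,0,0,-0.14,1],[0,0,0,-0.14,1],[0,0,0,-0.14,1],[0,0,0,-0.0,1],[0,0,0,0,1],[0,0,0,0,1],[0,0,0,0,1]]' 30;python3 -c "
from h import *
go(.624,.0186,.22,3.229)"
```

```text
time: 35.85
ee_pos: [0.6164, -0.2183, 0.2374]
eef_rot: [0.357, 0.934, -0.004, 0.021]
ft_force: [0.7, -0.0, -4.0]
width: 0.0499
time: 36.85
ee_pos: [0.6118, -0.2182, 0.2313]
eef_rot: [-0.07, 0.997, -0.011, 0.012]
ft_force: [-0.2, -0.5, -4.3]
width: 0.0498
t 36.85 p [ 0.6118 -0.2182  0.2313] yaw_x -3.002 z [ 0.024 -0.02  -1.   ] F [-0.2 -0.5 -4.3] w 0.0498 j [ 0.87  0.5  -0.85  1.4   0.4   1.38  1.73]
shift cm [-4.48 23.3   0.69] turn 0.052
```

```bash
python3 -m jog '[[-0.5,2.6,0,0.025,1],[-0.5,2.6,0,0.025,1],[-0.5,2.6,0,0,1],[-0.5,2.6,0,0,1],[-0.5,2.6,0,0,1],[-0.5,2.6,0,0,1],[-0.5,2.6,0,0,1],[-0.5,2.6,0,0,1],[0,0,0,0,1],[0,0,0,0,1]]' 30; python3 -c "
from h import *
go(.624,.0186,.15,3.229);shot('wrist','w10.png')"
```

```text
time: 37.85
ee_pos: [0.6335, -0.0005, 0.2276]
eef_rot: [-0.034, 0.999, -0.011, 0.012]
ft_force: [1.2, -0.7, -4.5]
width: 0.0499
t 37.85 p [ 6.335e-01 -5.000e-04  2.276e-01] yaw_x -3.074 z [ 0.025 -0.022 -0.999] F [ 1.2 -0.7 -4.5] w 0.0499 j [ 0.57  0.48 -0.89  1.45  0.41  1.37  1.3 ]
shift cm [1.01 2.16 7.69] turn -0.02
```

View pics/w10.png

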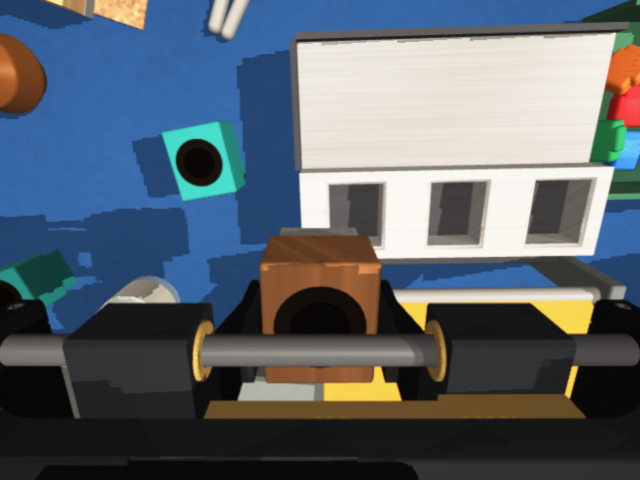

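Wrist view: sockets with mouth corners: socket 1 (431,182)-(490,179)-(486,246)-(428,247), socket 2 (535,179)-(594,177)-(587,244)-(527,246); socket 0 at about (356,215).

```bash
python3 - <<'E'
from h import *
c=load('w10')
def q(L): 
    P=np.array([px2w(c,u,v,.075)[:2] for u,v in L]); print(np.round(P,4),P.mean(0)); return P.mean(0)
s1=q([(431,182),(490,179),(486,246),(428,247)]);s2=q([(535,179),(594,177),(587,244),(527,246)])
d=s2-s1;print(d,np.linalg.norm(d),np.arctan2(d[1],d[0])-np.pi/2); print('s0',s1-d, px2w(c,328,183,.075),px2w(c,385,182,.075))
A=px2w(c,301,170,.075);B=px2w(c,613,166,.075);print('strip front edge',A,B,np.arctan2(B[1]-A[1],B[0]-A[0])-np.pi/2)
E
```

```text
[[0.5905 0.0831]
 [0.5847 0.1299]
 [0.6417 0.1391]
 [0.6463 0.0899]] [0.61581667 0.11050599]
[[0.5821 0.1658]
 [0.5772 0.2122]
 [0.6336 0.224 ]
 [0.6391 0.1739]] [0.60800399 0.19397727]
[-0.00781269  0.08347128] 0.08383610429288993 0.09332543611062727
s0 [0.62362936 0.02703472] [ 5.97214439e-01 -2.55791720e-04  7.50000000e-02] [0.59312116 0.04595131 0.075     ]
strip front edge [ 0.58822262 -0.02283713  0.075     ] [0.56757857 0.22434901 0.075     ] 0.08332285698986142
```

```bash
python3 -m jog '[[1,1.4,0,-0.02,1],[0.2,1.4,1,0,1],[0,0,2,0,1],[0,0,2,0,1],[0,0,2,0,1],[0,0,0.6,0,1],[0,0,0,0,1],[0,0,0,0,1],[0,0,0,0,1],[0,0,0,0,1]]' 30; python3 -c "
from h import *
go(.6235,.0277,.135,3.229)"
```

```text
time: 38.9
ee_pos: [0.6226, 0.022, 0.1478]
eef_rot: [-0.037, 0.999, -0.012, 0.014]
ft_force: [-0.5, -0.8, -3.6]
width: 0.0498
t 38.9 p [0.6226 0.022  0.1478] yaw_x -3.067 z [ 0.029 -0.023 -0.999] F [-0.5 -0.8 -3.6] w 0.0498 j [ 0.54  0.53 -0.87  1.58  0.45  1.22  1.22]
shift cm [-0.1   0.59  1.27] turn -0.012
```

```bash
python3 -m jog '[[-0.1,0.6,0,-0.012,1],[0,0,0,0,1],[0,0,0.6,0,1],[0,0,0.6,0,1],[0,0,0.4,0,1],[0,0,0.3,0,1],[0,0,0,0,1],[0,0,0,0,1],[0,0,0,0,1],[0,0,0,0,1]]' 30; python3 -c "
from h import *
go(.6235,.0277,.13,3.229);shot('wrist','w11.png')"
```

```text
time: 39.9
ee_pos: [0.6243, 0.0282, 0.128]
eef_rot: [-0.044, 0.999, -0.012, 0.015]
ft_force: [-0.0, -0.3, -3.4]
width: 0.0499
t 39.9 p [0.6243 0.0282 0.128 ] yaw_x -3.054 z [ 0.03  -0.023 -0.999] F [-0.  -0.3 -3.4] w 0.0499 j [ 0.52  0.55 -0.86  1.59  0.48  1.19  1.21]
shift cm [ 0.08 -0.05 -0.2 ] turn 0.0
```

```bash
python3 -m jog '[[0.05,0,0.4,0,1],[0,0,0.4,0,1],[0,0,0.4,0,1],[0,0,0.3,0,1],[0,0,0.3,0,1],[0,0,0.2,0,1],[0,0,0,0,1],[0,0,0,0,1],[0,0,0,0,1],[0,0,0,0,1]]' 30; python3 -c "
from h import *
go(.6235,.0277,.108,3.229)"
```

```text
time: 40.95
ee_pos: [0.6252, 0.0275, 0.1076]
eef_rot: [-0.043, 0.999, -0.013, 0.015]
ft_force: [-0.4, -0.4, -2.2]
width: 0.0498
t 40.95 p [0.6252 0.0275 0.1076] yaw_x -3.054 z [ 0.032 -0.024 -0.999] F [-0.4 -0.4 -2.2] w 0.0498 j [ 0.51  0.57 -0.85  1.61  0.49  1.16  1.2 ]
shift cm [ 0.17  0.03 -0.04] turn -0.0
```

```bash
python3 -m jog '[[0,0,0.2,0,1],[0,0,0.2,0,1],[0,0,0,0,0.15],[0,0,0,0,0.15],[0,0,0,0,0.15],[0,0,0,0,0.15],[0,0,0,0,0.15],[0,0,0,0,0.15],[0,0,-1,0,0.15],[0,0,-2,0,0.15]]' 30; python3 -m jog '[[0,0,-3,0,0.15],[0,0,-4,0,0.15],[0,0,-4,0,0.15],[0,-3,-3,0,0.15],[0,-4,0,0,0.15],[0,-4,0,0,0.15],[0,-4,0,0,0.15],[0,-4,0,0,0.15],[0,-4,0,0,0.15],[0,0,0,0,0.15]]';python3 -c "
from h import *
st();c=shot('wrist','w12.png');blocks(c,.113);blocks(c,.062)"
```

```text
time: 41.95
ee_pos: [0.6245, 0.0282, 0.137]
eef_rot: [-0.043, 0.999, -0.013, 0.015]
ft_force: [0.2, 0.1, 0.3]
width: 0.0743
time: 42.95
ee_pos: [0.6411, -0.2015, 0.3012]
eef_rot: [-0.047, 0.999, -0.014, 0.021]
ft_force: [-0.2, -0.7, -0.4]
width: 0.0741
t 42.95 p [ 0.6411 -0.2015  0.3012] yaw_x -3.047 z [ 0.043 -0.025 -0.999] F [-0.2 -0.7 -0.4] w 0.0741 j [ 0.79  0.51 -0.85  1.24  0.4   1.5   1.67]
block px 572 217 mark [0.6235 0.0269 0.113 ] rect c [622.3  25.8] size [61.8 50.4] yaw long 0.10406637
block px 165 139 mark [ 0.5888 -0.3506  0.113 ] rect c [ 588.5 -344.9] size [42.3 62. ] yaw long 1.6623571
block px 572 217 mark [0.6348 0.0635 0.062 ] rect c [633.5  62.2] size [71.5 58.3] yaw long 0.10406676
block px 165 139 mark [ 0.5947 -0.3731  0.062 ] rect c [ 594.3 -366.5] size [48.9 71.7] yaw long 1.662357
```

Block 1 sits home in socket 0 (top outline at z 113 mm measures 62×50, centred on the socket). Now block 2.

```bash
python3 -m jog '[[0,0,0,0.145,0.15],[0,0,0,0.145,0.15],[0,0,0,0.145,0.15],[0,0,0,0.145,0.15],[0,0,0,0.145,0.15],[0,0,0,0.145,0.15],[0,0,0,0.145,0.15],[0,0,0,0.145,0.15],[0,0,0,0.145,0.15],[0,0,0,0.145,0.15]]' 30; python3 -m jog '[[0,0,0,0.14,0.15],[-2,-1,0,0,0.15],[-2.5,-1.5,0,0,0.15],[-2.5,-1,0,0,0.15],[-2.5,-0.5,0,0,0.15],[-2.5,-0.5,0,0,0.15],[-2.5,0,0,0,0.15],[-2,0,0,0,0.15],[0,0,0,0,0.15],[0,0,0,0,0.15]]';python3 -c "
from h import *
go(.5945,-.373,.1,1.65);c=shot('wrist','w13.png')"
```

```text
time: 44.0
ee_pos: [0.6418, -0.1799, 0.3079]
eef_rot: [0.64, 0.768, 0.01, 0.023]
ft_force: [0.3, -0.5, -0.2]
width: 0.074
time: 45.0
ee_pos: [0.6057, -0.331, 0.3145]
eef_rot: [0.687, 0.726, 0.016, 0.022]
ft_force: [-0.2, 0.6, 0.1]
width: 0.0739
t 45.0 p [ 0.6057 -0.331   0.3145] yaw_x 1.625 z [ 0.055 -0.007 -0.998] F [-0.2  0.6  0.1] w 0.0739 j [ 0.8   0.47 -0.54  1.18  0.23  1.5   0.36]
shift cm [-3.92 -2.51 21.39] turn -0.025
```

```bash
python3 -m jog '[[-2,-0.5,3,-0.01,0.15],[-2,-0.5,3,0,0.15],[0,0,3,0,0.15],[0,0,3,0,0.15],[0,0,3,0,0.15],[0,0,2,0,0.15],[0,0,0,0,0.15],[0,0,0,0,0.15],[0,0,0,0,0.15],[0,0,0,0,0.15]]' 30;python3 -c "
from h import *
go(.5945,-.3733,.1,1.635)"
```

```text
time: 46.05
ee_pos: [0.6146, -0.3582, 0.1475]
eef_rot: [0.677, 0.735, 0.02, 0.026]
ft_force: [0.7, -0.2, -0.5]
width: 0.074
t 46.05 p [ 0.6146 -0.3582  0.1475] yaw_x 1.653 z [ 0.065 -0.005 -0.998] F [ 0.7 -0.2 -0.5] w 0.074 j [ 0.82  0.59 -0.52  1.36  0.28  1.2   0.38]
shift cm [-1.29 -2.43  4.62] turn 0.018
```

```bash
python3 -m jog '[[-1.3,-2.4,0,0.015,0.15],[0,0,2,0,0.15],[0,0,2,0,0.15],[0,0,0,0,0.15],[0,0,0,0,0.15],[0,0,0,0,0.15],[0,0,0,0,0.15],[0,0,0,0,0.15],[0,0,0,0,0.15],[0,0,0,0,0.15]]' 30;python3 -c "
from h import *
go(.5945,-.3733,.058,1.635)"
```

```text
time: 47.05
ee_pos: [0.5991, -0.3752, 0.118]
eef_rot: [0.682, 0.73, 0.022, 0.034]
ft_force: [-0.3, 1.1, -0.6]
width: 0.0738
t 47.05 p [ 0.5991 -0.3752  0.118 ] yaw_x 1.638 z [ 0.079 -0.013 -0.997] F [-0.3  1.1 -0.6] w 0.0738 j [ 0.86  0.6  -0.51  1.42  0.28  1.12  0.39]
shift cm [ 0.34 -0.91  5.94] turn 0.003
```

```bash
python3 -m jog '[[0,0,-3,0,0.15],[0,0,-3,0,0.15],[0,0,0,0,0.15],[0,0,0,0,0.15],[0,0,0,0,0.15],[0,0,0,0,0.15],[0,0,0,0,0.15],[0,0,0,0,0.15],[0,0,0,0,0.15],[0,0,0,0,0.15]]' >/dev/null; python3 -c "
from h import *
st()"; python3 -m jog '[[0,4,0,0,0.15],[0,4,0,0,0.15],[0,4,0,0,0.15],[0,0,0,0,0.15],[0,0,0,0,0.15],[0,0,0,0,0.15],[0,0,0,0,0.15],[0,0,0,0,0.15],[0,0,0,0,0.15],[0,0,0,0,0.15]]' >/dev/null; python3 -c "
from h import *
st()"; python3 -m jog '[[0,-1,0,0,0.15],[0,-1,0,0,0.15],[0,-1,0,0,0.15],[0,-1,0,0,0.15],[0,-1,0,0,0.15],[0,-1,0,0,0.15],[0,-1,0,0,0.15],[0,-1,0,0,0.15],[0,-1,0,0,0.15],[0,-1,0,0,0.15]]' >/dev/null; python3 -c "
from h import *
st()"; python3 -m jog '[[0,0,0,0,0.15],[0,0,0,0,0.15],[0,0,0,0,0.15],[0,0,0,0,0.15],[0,0,0,0,0.15],[0,0,0,0,0.15],[0,0,0,0,0.15],[0,0,0,0,0.15],[0,0,0,0,0.15],[0,0,0,0,0.15]]' >/dev/null; python3 -c "
from h import *
st()"
```

```text
t 48.05 p [ 0.5928 -0.3733  0.1752] yaw_x 1.639 z [ 0.074 -0.01  -0.997] F [ 1.6 -0.3 -0.7] w 0.0743 j [ 0.87  0.54 -0.52  1.37  0.25  1.23  0.41]
t 49.05 p [ 0.7103 -0.3685  0.1818] yaw_x 1.632 z [ 0.068 -0.012 -0.998] F [ 0.2 -0.4 -0.5] w 0.0735 j [ 0.68  0.76 -0.48  1.01  0.32  1.37  0.34]
t 50.05 p [ 0.6057 -0.3761  0.1769] yaw_x 1.631 z [ 0.07  -0.014 -0.997] F [-0.3  0.3 -0.2] w 0.0737 j [ 0.85  0.57 -0.52  1.33  0.27  1.24  0.39]
t 51.05 p [ 0.6059 -0.3759  0.1771] yaw_x 1.631 z [ 0.071 -0.014 -0.997] F [-0.6 -0.5  0. ] w 0.074 j [ 0.85  0.57 -0.52  1.33  0.27  1.24  0.39]
```

```bash
python3 -m jog '[[0,0,0,-0.15,0.15],[0,0,0,-0.15,0.15],[0,0,0,-0.15,0.15],[0,0,0,-0.15,0.15],[0,0,0,-0.15,0.15],[0,0,0,-0.15,0.15],[0,0,0,-0.15,0.15],[0,0,0,-0.15,0.15],[0,0,0,-0.15,0.15],[0,0,0,-0.15,0.15]]' >/dev/null; python3 -c "
from h import *
st()"; python3 -m jog '[[0,0,0,0.05,0.15],[0,0,0,0.05,0.15],[0,0,0,0.05,0.15],[0,0,0,0.05,0.15],[0,0,0,0.05,0.15],[0,0,0,0.05,0.15],[0,0,0,0.05,0.15],[0,0,0,0.05,0.15],[0,0,0,0.05,0.15],[0,0,0,0.05,0.15]]' >/dev/null; python3 -c "
from h import *
st()"
```

```text
t 52.05 p [ 0.6057 -0.3765  0.1776] yaw_x 3.138 z [ 0.07  -0.015 -0.997] F [ 0.6 -0.5 -0. ] w 0.074 j [ 1.01  0.64 -0.79  1.32  0.44  1.29  1.8 ]
t 53.05 p [ 0.605  -0.3778  0.1774] yaw_x 2.623 z [ 0.07  -0.015 -0.997] F [-0.2 -0.1 -0.3] w 0.074 j [ 0.96  0.61 -0.69  1.32  0.38  1.27  1.33]
```

```bash
python3 -m jog '[[0,0,0,0.145,0.15],[0,0,0,0.145,0.15],[0,0,0,0.145,0.15],[0,0,0,0.145,0.15],[0,0,0,0.145,0.15],[0,0,0,0.145,0.15],[0,0,0,0.12,0.15],[0,0,2,0,0.15],[0,0,2,0,0.15],[0,0,2,0,0.15]]' >/dev/null; python3 -m jog '[[0,0,1,0,0.15],[0,0,1,0,0.15],[0,0,0,0,0.15],[0,0,0,0,0.15],[0,0,0,0,0.15],[0,0,0,0,0.15],[0,0,0,0,0.15],[0,0,0,0,0.15],[0,0,0,0,0.15],[0,0,0,0,0.15]]' >/dev/null; python3 -c "
from h import *
go(.5945,-.3733,.058,1.635)"
```

```text
t 55.05 p [ 0.6129 -0.3811  0.1006] yaw_x 1.592 z [ 0.077 -0.02  -0.997] F [-0.3 -0.1 -0.4] w 0.074 j [ 0.83  0.64 -0.49  1.39  0.3   1.11  0.34]
shift cm [ 0.91 -2.14  4.09] turn -0.043
```

```bash
python3 -m jog '[[0.5,-1.1,0,-0.043,0.15],[0.4,-1.1,0,0,0.15],[0,0,0,0,0.15],[0,0,1,0,0.15],[0,0,0,0,0.15],[0,0,0,0,0.15],[0,0,0,0,0.15],[0,0,0,0,0.15],[0,0,0,0,0.15],[0,0,0,0,0.15]]' >/dev/null;  python3 -c "
from h import *
go(.5945,-.3733,.058,1.635)"
```

```text
t 56.05 p [ 0.5928 -0.373   0.0876] yaw_x 1.636 z [ 0.078 -0.02  -0.997] F [-0.4  0.5 -0.7] w 0.0737 j [ 0.86  0.61 -0.5   1.46  0.3   1.06  0.38]
shift cm [ 0.04 -0.06  2.96] turn 0.001
```

```bash
python3 -m jog '[[0,-0.1,1,0,0.15],[0,-0.1,1,0,0.15],[0,-0.05,0.8,0,0.15],[0,0,0,0,1],[0,0,0,0,1],[0,0,0,0,1],[0,0,0,0,1],[0,0,0,0,1],[0,0,0,0,1],[0,0,0,0,1]]' 30;  python3 -c "
from h import *
st()"
```

```text
time: 57.05
ee_pos: [0.5929, -0.3735, 0.0568]
eef_rot: [0.682, 0.73, 0.02, 0.035]
ft_force: [1.1, -0.1, -1.1]
width: 0.05
t 57.05 p [ 0.5929 -0.3735  0.0568] yaw_x 1.637 z [ 0.079 -0.019 -0.997] F [ 1.1 -0.1 -1.1] w 0.05 j [ 0.86  0.65 -0.49  1.48  0.32  1.01  0.37]
```

```bash
python3 -m jog '[[0,0,-2,0,1],[0,0,-4,0,1],[0,0,-4,0,1],[0,0,-4,0,1],[0,0,-4,-0.14,1],[0,0,0,-0.14,1],[0,0,0,-0.14,1],[0,0,0,-0.14,1],[0,0,0,-0.14,1],[0,0,0,-0.14,1]]' 30; python3 -m jog '[[0,0,0,-0.14,1],[0,0,0,-0.14,1],[0,0,0,-0.14,1],[0,0,0,-0.14,1],[0,0,0,-0.14,1],[0,0,0,-0.05,1],[0,0,0,-0.0,1],[0,0,0,0,1],[0,0,0,0,1],[0,0,0,0,1]]' 30;python3 -c "
from h import *
go(.608,.194,.22,3.229)"
```

```text
time: 58.05
ee_pos: [0.5728, -0.369, 0.2377]
eef_rot: [0.312, 0.95, 0.003, 0.033]
ft_force: [-0.0, 0.8, -3.5]
width: 0.0498
time: 59.05
ee_pos: [0.5678, -0.3691, 0.232]
eef_rot: [-0.073, 0.997, -0.007, 0.025]
ft_force: [1.5, -0.4, -4.2]
width: 0.0497
t 59.05 p [ 0.5678 -0.3691  0.232 ] yaw_x -2.995 z [ 0.052 -0.011 -0.999] F [ 1.5 -0.4 -4.2] w 0.0497 j [ 1.08  0.54 -0.82  1.34  0.39  1.37  1.99]
shift cm [-12.12  55.15   0.79] turn 0.059
```

```bash
python3 -m jog '[[-0.6,2.8,0,0.03,1],[-0.6,2.8,0,0.03,1],[-0.6,2.8,0,0,1],[-0.6,2.8,0,0,1],[-0.6,2.8,0,0,1],[-0.6,2.8,0,0,1],[-0.6,2.8,0,0,1],[-0.6,2.8,0,0,1],[-0.6,2.8,0,0,1],[-0.6,2.8,0,0,1]]' 30; python3 -m jog '[[-0.6,2.8,0,0,1],[-0.6,2.8,0,0,1],[-0.6,2.8,0,0,1],[-0.6,2.8,0,0,1],[-0.6,2.8,0,0,1],[-0.6,2.8,0,0,1],[-0.6,2.8,0,0,1],[0,0,0,0,1],[0,0,0,0,1],[0,0,0,0,1]]' 30;python3 -c "
from h import *
go(.608,.194,.16,3.229)"
```

```text
time: 60.05
ee_pos: [0.6032, -0.0806, 0.2304]
eef_rot: [-0.033, 0.999, -0.009, 0.026]
ft_force: [0.5, 0.0, -2.7]
width: 0.05
time: 61.05
ee_pos: [0.6322, 0.1322, 0.2304]
eef_rot: [-0.033, 0.999, -0.008, 0.027]
ft_force: [0.5, -0.5, -3.4]
width: 0.0499
t 61.05 p [0.6322 0.1322 0.2304] yaw_x -3.076 z [ 0.055 -0.015 -0.998] F [ 0.5 -0.5 -3.4] w 0.0499 j [ 0.37  0.51 -0.93  1.43  0.45  1.36  1.07]
shift cm [2.39 6.45 6.8 ] turn -0.021
```

```bash
python3 -m jog '[[0.9,2.1,0,-0.02,1],[0.9,2.1,0,0,1],[0.7,2.1,1,0,1],[0,0,2,0,1],[0,0,2,0,1],[0,0,1.5,0,1],[0,0,0,0,1],[0,0,0,0,1],[0,0,0,0,1],[0,0,0,0,1]]' 30;python3 -c "
from h import *
go(.6065,.195,.14,3.229);shot('wrist','w14.png')"
```

```text
time: 62.05
ee_pos: [0.6074, 0.1868, 0.1636]
eef_rot: [-0.037, 0.999, -0.01, 0.03]
ft_force: [0.1, 0.4, -3.2]
width: 0.0498
t 62.05 p [0.6074 0.1868 0.1636] yaw_x -3.067 z [ 0.06  -0.018 -0.998] F [ 0.1  0.4 -3.2] w 0.0498 j [ 0.29  0.54 -0.92  1.54  0.49  1.24  0.94]
shift cm [0.16 0.88 2.34] turn -0.013
```

View pics/w14.png

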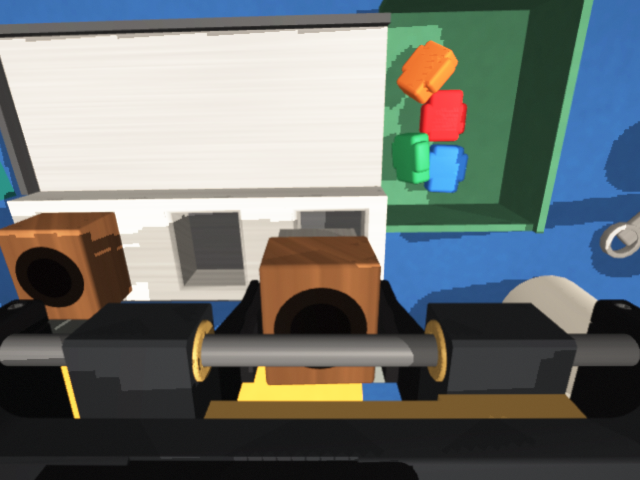

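Wrist view: held block at (320,305) just above socket 2 (mouth near (333,225)); block 1 home at (60,260); all chips in the bin.

```bash
python3 -m jog '[[0.15,0.85,0,-0.012,1],[0,0,0,0,1],[0,0,1.2,0,1],[0,0,0.8,0,1],[0,0,0.4,0,1],[0,0,0,0,1],[0,0,0,0,1],[0,0,0,0,1],[0,0,0,0,1],[0,0,0,0,1]]' 30;python3 -c "
from h import *
go(.6062,.195,.128,3.229)"
```

```text
time: 63.1
ee_pos: [0.6069, 0.1957, 0.1379]
eef_rot: [-0.043, 0.999, -0.01, 0.03]
ft_force: [-1.1, -0.3, -4.2]
width: 0.0501
t 63.1 p [0.6069 0.1957 0.1379] yaw_x -3.054 z [ 0.061 -0.018 -0.998] F [-1.1 -0.3 -4.2] w 0.0501 j [ 0.27  0.57 -0.91  1.57  0.52  1.21  0.92]
shift cm [ 0.14 -0.04  0.99] turn -0.0
```

```bash
python3 -m jog '[[0.1,0,0.5,0,1],[0.05,0,0.4,0,1],[0,0,0.3,0,1],[0,0,0.2,0,1],[0,0,0,0,1],[0,0,0,0,1],[0,0,0,0,1],[0,0,0,0,1],[0,0,0,0,1],[0,0,0,0,1]]' 30;python3 -c "
from h import *
go(.6062,.195,.128,3.229)"
```

```text
time: 64.1
ee_pos: [0.6065, 0.1954, 0.1231]
eef_rot: [-0.043, 0.999, -0.01, 0.03]
ft_force: [0.1, 0.3, -3.2]
width: 0.0501
t 64.1 p [0.6065 0.1954 0.1231] yaw_x -3.054 z [ 0.062 -0.018 -0.998] F [ 0.1  0.3 -3.2] w 0.0501 j [ 0.26  0.58 -0.9   1.58  0.53  1.18  0.91]
shift cm [ 0.01 -0.04 -0.49] turn -0.0
```

Foot is 9 mm into the hole without contact; continue home.

```bash
python3 -m jog '[[0.03,0,0.4,0,1],[0.02,0,0.4,0,1],[0.02,0,0.3,0,1],[0,0,0.3,0,1],[0,0,0.2,0,1],[0,0,0,0,1],[0,0,0,0,1],[0,0,0,0,1],[0,0,0,0,1],[0,0,0,0,1]]' 30;python3 -c "
from h import *
go(.6065,.195,.108,3.229)"
```

```text
time: 65.1
ee_pos: [0.6079, 0.1947, 0.1071]
eef_rot: [-0.043, 0.999, -0.01, 0.032]
ft_force: [-0.3, 0.3, -1.2]
width: 0.0501
t 65.1 p [0.6079 0.1947 0.1071] yaw_x -3.055 z [ 0.064 -0.018 -0.998] F [-0.3  0.3 -1.2] w 0.0501 j [ 0.26  0.6  -0.89  1.59  0.55  1.15  0.9 ]
shift cm [ 0.14  0.04 -0.09] turn -0.001
```

```bash
python3 -m jog '[[0,0,0.2,0,1],[0,0,0,0,0.15],[0,0,0,0,0.15],[0,0,0,0,0.15],[0,0,0,0,0.15],[0,0,0,0,0.15],[0,0,0,0,0.15],[0,0,0,0,0.15],[0,0,-1,0,0.15],[0,0,-2,0,0.15]]' 30; python3 -m jog '[[0,0,-3,0,0.15],[0,0,-4,0,0.15],[0,0,-4,0,0.15],[0,0,-4,0,0.15],[0,-3,-2,0,0.15],[0,-4,0,0,0.15],[0,-4,0,0,0.15],[0,-4,0,0,0.15],[0,-4,0,0,0.15],[0,0,0,0,0.15]]';python3 -c "
from h import *
st();c=shot('wrist','w15.png');blocks(c,.113)"; python3 -m jog '[[3,-4,0,0,0.15],[3,-4,0,0,0.15],[3,-4,0,0,0.15],[3,-4,0,0,0.15],[3,-4,0,0,0.15],[3,-4,0,0,0.15],[2,-4,0,0,0.15],[1,-4,0,0,0.15],[0,-4,0,0,0.15],[0,0,0,0,0.15]]'; python3 -c "
from h import *
st();a=load('w15')['pixels'];b=shot('top','top9.png')['pixels'];shot('scene','scene9.png')
C=np.vstack([cv2.resize(a[:300],(640,300)),b[85:385]]);cv2.imwrite('pics/z3.png',C[:,:,::-1])"
```

```text
time: 66.1
ee_pos: [0.6055, 0.1951, 0.1358]
eef_rot: [-0.043, 0.999, -0.011, 0.03]
ft_force: [-0.3, -0.4, 0.3]
width: 0.074
time: 67.1
ee_pos: [0.6101, 0.007, 0.3283]
eef_rot: [-0.047, 0.998, -0.01, 0.035]
ft_force: [-0.5, -0.2, -1.0]
width: 0.0737
t 67.1 p [0.6101 0.007  0.3283] yaw_x -3.046 z [ 0.072 -0.016 -0.997] F [-0.5 -0.2 -1. ] w 0.0737 j [ 0.64  0.35 -0.96  1.39  0.32  1.48  1.36]
block px 509 213 mark [0.6068 0.194  0.113 ] rect c [604.1 187.6] size [66.2 61.4] yaw long 0.09850529
block px 342 212 mark [0.6233 0.0263 0.113 ] rect c [619.7  25.4] size [65.7 49.4] yaw long 0.10168803
time: 68.15
ee_pos: [0.4384, -0.3627, 0.3238]
eef_rot: [-0.061, 0.997, -0.009, 0.037]
ft_force: [-0.9, -0.4, 0.1]
width: 0.0737
t 68.15 p [ 0.4384 -0.3627  0.3238] yaw_x -3.018 z [ 0.075 -0.012 -0.997] F [-0.9 -0.4  0.1] w 0.0737 j [ 1.29  0.2  -0.76  1.51  0.11  1.41  2.22]
```

View pics/z3.png

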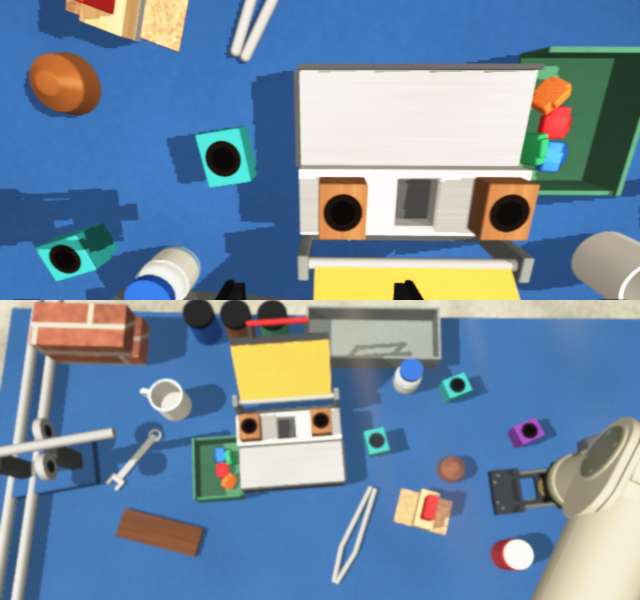

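```bash
python3 - <<'E'
from h import *
w=load('w15');t=load('top9');s=load('scene9')
def dark(c,u,v,R=14):
    g=cv2.cvtColor(c['pixels'],cv2.COLOR_RGB2GRAY);h=cv2.cvtColor(c['pixels'],cv2.COLOR_RGB2HSV)
    y,x=np.mgrid[:480,:640];m=(np.hypot(x-u,y-v)<R)&(g<45);return x[m].mean(),y[m].mean()
for a,b in(((342,212),(321,205.5)),((509,213),(249.5,210.5))):
    p=dark(w,*a,30);q=dark(t,*b,9);print(p,q,'mark xyz',tri(w,p,t,q))
print('scraper corner grip top',px2w(t,430,293,.095))
E
```

```text
(np.float64(342.3913470993117), np.float64(212.36086529006883)) (np.float64(320.45112781954884), np.float64(204.99248120300751)) mark xyz [0.62796123 0.02723055 0.09859554]
(np.float64(509.1171950048031), np.float64(212.71757925072046)) (np.float64(248.63309352517985), np.float64(210.74820143884892)) mark xyz [0.60709491 0.19437335 0.11266131]
scraper corner grip top [ 0.42429127 -0.22807498  0.095     ]
```

```bash
python3 - <<'E'
from h import *
t=load('top9')['pixels'];s=load('scene9')['pixels']
A=cv2.resize(s[190:300,190:440],(800,352),interpolation=2);B=cv2.resize(t[275:330,380:470],None,fx=4,fy=4,interpolation=2)
C=np.zeros((580,800,3),np.uint8);C[:352]=A;C[356:356+220,:360]=B;cv2.imwrite('pics/z4.png',C[:,:,::-1])
E
```

```text
(no output)
```

View pics/z4.png

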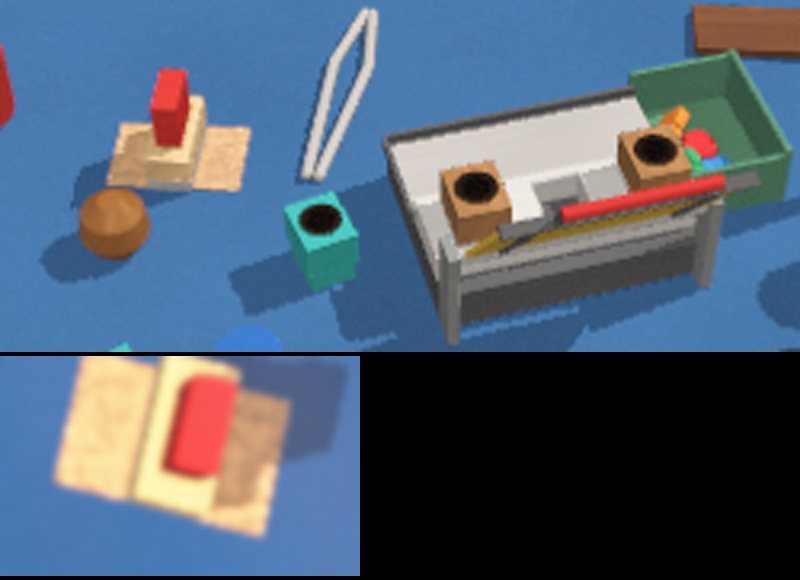

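Scene view: guard open with its bar leaning back, both blocks seated level in the sockets, chips in the bin, scraper upright on its pad.

```bash
python3 -c "
from bench import r
print(r.close_job())"
```

```text
the job is handed in; nothing more can be done
None
```

The job is done and handed in at about 68 s of the 210 s limit; no verdict was reported.

- **Guard:** I swung it up and over past 2.0 rad by its bar and released it. It stayed open in every later picture.
- **Chips:** all four (orange, green, red and blue) were wiped into the green bin with the scraper, and the fingers never went near them. The lane was clear before I touched the blocks.
- **Scraper:** it stands upright on its cork pad. The last look had it within about 3 mm of the pad centre.
- **Blocks:** I found only two wooden forming blocks. One is in socket 0 (right) and one in socket 2 (left). One of them had been knocked about 45 mm before I reached it, so I measured it again first.

**Last checks:**
- Both blocks met the strip at the expected height as I lowered them. Seen from above at the home height, their marks were 168 mm apart, which is exactly two socket spacings.
- **One check disagreed:** a two-camera height for the mark on the socket 0 block came out at 99 mm, not 113 mm. A block lower than home is impossible, so I put this down to the poor angle between the two views. The other block measured 112.7 mm.
- The tool's tilt drifted to about 4° during the run, but both plugs went in with almost no force.
- My first try at gripping the scraper lifted before the fingers had closed. I went back down and gripped it properly.

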